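# Withdraw the stone points from the shop display

## Robot

A 6-joint arm with a two-finger parallel gripper is mounted at the origin on the work surface. World frame = base frame: x ahead of the robot, y to its left, z up, the work surface at z = 0. Lengths are in mm, angles in rad, forces in N, time in s.
With the tool pointing down it reaches from about 325 to 775 mm from the base axis. Payload 5.5 kg.
Tool frame: the origin (TCP) lies at the very end of the fingers, on their centre line; the grasp point (between the pads) lies 19 mm behind it; x points along the fingers, z is the direction in which the jaws open and shut, and the axes are right-handed (so a half turn about x gives the same grasp; the last joint's range is limited). The gripper opens to 85 mm and grips with 20 to 120 N. Pads are 22 mm wide; open, the fingers measure 114 mm over their backs; the gripper's body (76 mm by 85 mm) begins 54 mm behind the grasp point. The pads swing forward as they close: fully open they stand 13 mm farther back than shut.
Start: joints at [-1.179, 0.091, 1.231, -0, 1.82, -0.057], TCP at [260.332, -540.595, 231.275] pointing down, gripper open.
Joint ranges: [-2.87, 2.87], [-0.86, 2.18], [0.17, 2.46], [-1.51, 4.65], [0.06, 2.69], [-2.65, 2.65]. Speed limits (rad/s): [2.57, 2.57, 3.01, 3.14, 3.14, 3.14].

## Interface

Orientations are given as [roll, pitch, yaw] about the fixed x, y, z axes, in that order (R = Rz(yaw) Ry(pitch) Rx(roll)).
In Python, from cell import readout, cams, env gives the robot as it stands.
- The arm moves only by the tool carry_out, never from a script. Its argument "series" is a list of rows, each an object of numbers: "dx", "dy", "dz": the shift along the tool's x, y, z in m; "ax", "ay", "az": the turn, a rotation vector about the tool's x, y, z in degrees; "jaw": the closure, from 0 (fully open) to 1 (shut). In form: [{"dx": .., "dy": .., "dz": .., "ax": .., "ay": .., "az": .., "jaw": ..}, ...]. A call has 1 to 12 rows; each row shifts and turns the pose as measured when the row begins, along the tool's axes as they then stand; what a row does not reach is not made up. A row lasts 1/10 s, in which the tool goes at most 50 mm and 8.59 degrees, less where a joint would pass 70% of its speed; a pose out of reach is approached as far as the arm can. A call with a gripper value outside its range is refused whole. The fingers move at their own pace and stop on an object; the grip force is fixed at half the most. Time passes only in rows, so rows that do not move let the fingers close. It gives the time, the measured TCP pose, the force and the opening at its end, in the units of the state.
- readout.observe(): the state, without advancing time (a new reading comes with each control period).
- cams.camera(name): name is "scene" or "top"; returns a dict with "img" (420x560x3 uint8, blue, green, red), "camera_matrix" (3x3 intrinsics, pixels), "k1" (the pictures are not rectified: a ray, as slopes to the right and down, at radius r is drawn at 1 + k1 r^2 times it, then the intrinsics apply), "R" (3x3) and "t" (3): a world point X has camera coordinates R X + t. Camera axes: x right, y down, z forward; pixel columns grow to the right and rows downward; lengths in mm; the calibration is good to about 2 mm. A picture is of the moment at which its call begins. There is no depth.
- env.finish_job(): hands the job in, once; it reports no verdict.
The state is a dict: "t": time; "joints": joint angles; "dq": joint speeds; "joint_torque": joint torques, N m; "ee_pos": TCP position; "ee_rot": TCP orientation; "wrist_force": force on the tool from outside, world axes, zero at the start; "moment": the same for the moment, N m; "grip_width": opening from 0.0 (shut) to 1.0 (fully open).
Only numpy, scipy, OpenCV 4.12 (cv2) and the standard library are available. Lean on these libraries where they do the work, as an engineer would, in place of code of your own. Each camera call takes 0.05 s, during which the arm holds its last target.

## Task

The stone points are coming off this shop display: take every stone point from behind the candles and stand it upright in the wooden tray, moving a candle out of the way where one blocks it. Slide both ticket holders along the track and out at its open end, and put them in the tray too. Finish with all three candles upright and centred on the same cork mats they started on, and leave the other things on the counter where they are.

Things in the scene. Friction and masses are not known exactly. Their poses are not given: they have to be found in the camera images.
- candle_short: ivory pillar candle, upright cylinder 60 mm in diameter, 115 mm high, 280 g, with a paper band and short wick; origin at the centre of its underside, z up. It starts centred (within 4 mm) on one of the three cork mats, in any order, and must end there
- candle_middle: ivory pillar candle, upright cylinder 60 mm in diameter, 125 mm high, 280 g, with a paper band and short wick; origin at the centre of its underside, z up. It starts centred (within 4 mm) on one of the three cork mats, in any order, and must end there
- candle_tall: ivory pillar candle, upright cylinder 60 mm in diameter, 135 mm high, 280 g, with a paper band and short wick; origin at the centre of its underside, z up. It starts centred (within 4 mm) on one of the three cork mats, in any order, and must end there
- stone0: stone point, heavy round steel foot 48 mm across and 10 mm thick with an upright light stone column 25 mm across from 10 to 50 mm height, blunt tip at 62 mm; 160 g. Origin at the centre of its underside, z up. If present it stands behind (+x of) a candle, centres 60 mm apart; None if absent (one or two are present). May get knocked aside during the work
- stone1: stone point, heavy round steel foot 48 mm across and 10 mm thick with an upright light stone column 25 mm across from 10 to 50 mm height, blunt tip at 62 mm; 160 g. Origin at the centre of its underside, z up. If present it stands behind (+x of) a candle, centres 60 mm apart; None if absent (one or two are present). May get knocked aside during the work
- stone2: stone point, heavy round steel foot 48 mm across and 10 mm thick with an upright light stone column 25 mm across from 10 to 50 mm height, blunt tip at 62 mm; 160 g. Origin at the centre of its underside, z up. If present it stands behind (+x of) a candle, centres 60 mm apart; None if absent (one or two are present). May get knocked aside during the work
- display: flat grey felt runner, fixed, 210 x 340 mm, 1 mm thick; origin at the centre of the middle cork mat. x points away from the robot to the row of stones, y along the row of candles. Cork mats 88 mm across lie at y = -100, 0 and +100 mm; the stones' places are 60 mm behind them (x = +60 mm). The counter just in front of it (around x 0.41, y 0.1 to 0.26 m) is free
- holder0: grey ticket holder, 70 mm high, 70 g: foot 32 (x) x 40 (y) x 5 mm, captive under the track's lips; neck 9 x 24 mm up to 25 mm height; above it an upright plate 10 (x) x 46 (y) mm with blank paper on both faces. Origin at the centre of the foot's underside, z up, y along the track at the start. Slides freely along the track. holder0 starts nearer the open end
- holder1: grey ticket holder, 70 mm high, 70 g: foot 32 (x) x 40 (y) x 5 mm, captive under the track's lips; neck 9 x 24 mm up to 25 mm height; above it an upright plate 10 (x) x 46 (y) mm with blank paper on both faces. Origin at the centre of the foot's underside, z up, y along the track at the start. Slides freely along the track. holder0 starts nearer the open end
- track: fixed aluminium T-track along its y, 44 mm wide; origin on the counter under the middle of the lips. Bed 6 mm high. Lips (underside at 13, top at 17 mm, slot 14 mm wide) run from y = -110 to +115 mm. The +y end is closed by a black stop; beyond the -y (open) end a bare bed goes on to y = -175 mm. A holder lifts off where its centre is at y below -132 mm
- track_open (a point): point on the bare bed beyond the lips (track y = -142 mm, 6 mm above the counter); a holder centred here is free to be lifted
- tray: low open wooden tray, fixed, 130 (x) x 270 (y) mm outside, 25 mm high, walls and floor 5 mm thick; origin at the centre of its underside, z up; empty at the start
- bowl: glass bowl of pebbles, 92 mm across, 38 mm high (bystander); origin at the centre of its underside; loose, must stay where it is
- tin: flat round tin, 54 mm across, 30 mm high (bystander); origin at the centre of its underside; loose, must stay where it is
- carton: small card box 45 x 60 x 25 mm (bystander); origin at the centre of its underside; loose, must stay where it is
- oil: small amber bottle, 40 mm across, 75 mm high (bystander); origin at the centre of its underside; loose, must stay where it is
- tealight: white ceramic cylinder, 48 mm across, 30 mm high (bystander); origin at the centre of its underside; loose, must stay where it is
Not all that is in view belongs to the job. What is shaped like the candle_tall but red is not meant. What is shaped like the candle_short but red is not meant.

How it is judged (in metres and radians):
At the end, for the whole second after the job is handed in: every stone point present stands upright (within 0.2 rad) on the tray floor; both ticket holders are in the tray, in any pose; each candle is upright and within 20 mm of where it stood at the start; all at rest (x of stone0 in the frame of tray between -0.055 and 0.055 m and y of stone0 in the frame of tray between -0.125 and 0.125 m and z of each of stone0, stone1, stone2 in the frame of tray below 0.015 m and linear speed of each of stone0, stone1, stone2, holder0, holder1, candle_short, candle_middle, candle_tall below 0.03 m/s and angle between each of stone0, stone1, stone2's own z axis and vertical below 0.2 rad and x of stone1 in the frame of tray between -0.055 and 0.055 m and y of stone1 in the frame of tray between -0.125 and 0.125 m and x of stone2 in the frame of tray between -0.055 and 0.055 m and y of stone2 in the frame of tray between -0.125 and 0.125 m and x of holder0 in the frame of tray between -0.065 and 0.065 m and y of holder0 in the frame of tray between -0.135 and 0.135 m and z of each of holder0, holder1 in the frame of tray below 0.05 m and x of holder1 in the frame of tray between -0.065 and 0.065 m and y of holder1 in the frame of tray between -0.135 and 0.135 m and distance of each of candle_short, candle_middle, candle_tall from where it was at the start of the episode below 0.02 m and angle between each of candle_short, candle_middle, candle_tall's own z axis and vertical below 0.1 rad); the robot touches nothing.
It fails at once if a bystander (bowl, tin, carton, oil, tealight) is pushed more than 30 mm from its place (distance of any of bowl, tin, carton, oil, tealight from where it was at the start of the episode above 0.03 m).
It fails at once if a ticket holder is wrenched up through the lips of the track instead of leaving by the open end (z of holder0 in the frame of track between 0.0105 and 0.015 m and y of holder0 in the frame of track between -0.08 and 0.11 m and x of holder0 in the frame of track between -0.008 and 0.008 m).
It fails at once if a ticket holder is wrenched up through the lips of the track instead of leaving by the open end (z of holder1 in the frame of track between 0.0105 and 0.015 m and y of holder1 in the frame of track between -0.08 and 0.11 m and x of holder1 in the frame of track between -0.008 and 0.008 m).
Of stone0, stone1, stone2 only 1 to 2 are there at a start; the rules pass over those that are not, and their reading is None.
At some moment in a run one of stone0, stone1, stone2 may be knocked a few centimetres aside while the robot is not near it.
It also fails if it takes over 210 s, if anything falls off the work surface, if the arm or the gripper's body presses on something with over 40 N, if the wrist force passes 120 N, or if a joint passes its speed limit or range.

## Working session

There is one attempt and no reset: what is moved stays moved. The work goes in short steps, Python scripts to look and compute and a tool call to move; the robot and the scene stay as the last step left them, time stands still between calls to the robot, and variables do not carry over. Pictures are saved under pics/ and viewed, and the job is handed in when it is done.

Besides the shell and the picture viewer there is one more tool, called after "Call:" by a JSON object that holds its "api" and its "payload". carry_out: Moves the arm, as the interface text tells. Its arguments: {"type":"object","properties":{"series":{"type":"array","items":{"type":"object","properties":{"dx":{"type":"number"},"dy":{"type":"number"},"dz":{"type":"number"},"ax":{"type":"number"},"ay":{"type":"number"},"az":{"type":"number"},"jaw":{"type":"number"}}}}},"required":["series"]}

```bash
ls; mkdir -p pics; python3 - <<'E'
from cell import readout, cams, env
import cv2
print(readout.observe())
for n in ("scene","top"):
    c=cams.camera(n); cv2.imwrite(f"pics/{n}0.png",c["img"])
    print(n,c["camera_matrix"],c["k1"],c["R"],c["t"])
E
```

```text
pics
{'t': 0.0, 'joints': array([-1.17869512e+00,  9.18649413e-02,  1.23184781e+00,  1.63647952e-05,
        1.81975437e+00, -5.66930485e-02]), 'dq': array([ 4.76007210e-04, -3.26396429e-04, -2.76666076e-05,  4.69094537e-04,
        1.06677220e-03,  2.98771191e-03]), 'joint_torque': array([-9.84211256e-04, -4.58722723e+01, -4.18031466e+01, -1.54864624e-04,
        1.14567528e-02, -5.77542733e-05]), 'ee_pos': array([ 260.23703744, -540.34288597,  230.16869527]), 'ee_rot': array([3.07643458, 1.56892179, 1.95443652]), 'wrist_force': array([ 0.33175248, -0.33790154, -0.48634903]), 'moment': array([ 0.02926463, -0.03479261,  0.01161696]), 'grip_width': 1.0000295886911548}
scene [[414.84114      0.         280.44739023]
 [  0.         414.84114    203.65953961]
 [  0.           0.           1.        ]] 0.03085808945599134 [[ 0.25867046  0.96594045  0.00697491]
 [ 0.71898872 -0.18770678 -0.66919458]
 [-0.64509287  0.17811575 -0.74305448]] [-140.67691541 -396.37708026 1515.89108792]
top [[455.70886286   0.         287.13173549]
 [  0.         455.70886286 206.86308465]
 [  0.           0.           1.        ]] -0.1523119862751747 [[ 0.00410909 -0.99996827 -0.00682527]
 [-0.98846785 -0.00302845 -0.15140059]
 [ 0.15137511  0.00736868 -0.98844892]] [   9.78066471  575.91123891 1309.8270038 ]
```

View pics/scene0.png

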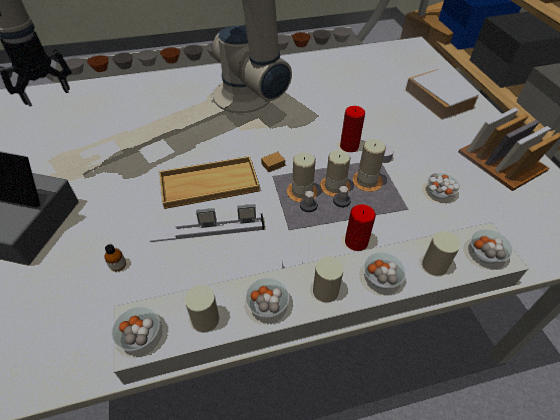

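View pics/top0.png

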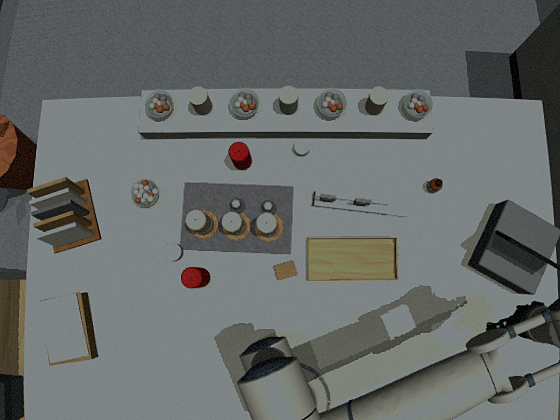

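```bash
cat > h.py <<'E'
from cell import readout, cams, env
import cv2, numpy as np
from scipy.spatial.transform import Rotation as Rot
np.set_printoptions(suppress=True, precision=1)
def proj(c,X):
    X=np.atleast_2d(np.array(X,float)); p=X@np.array(c["R"]).T+np.array(c["t"]); s=p[:,:2]/p[:,2:]
    r2=(s**2).sum(1,keepdims=True); s=s*(1+c["k1"]*r2); K=np.array(c["camera_matrix"])
    return s*[K[0,0],K[1,1]]+[K[0,2],K[1,2]]
def back(c,uv,z):
    K=np.array(c["camera_matrix"]); R=np.array(c["R"]); t=np.array(c["t"])
    s=cv2.undistortPoints(np.array(uv,float).reshape(-1,1,2),K,np.array([c["k1"],0,0,0,0.])).reshape(-1,2)
    d=np.c_[s,np.ones(len(s))]@R; o=-R.T@t
    return o+d*((z-o[2])/d[:,2])[:,None]
def crop(c,name,u0,v0,u1,v1,k):
    im=c["img"][v0:v1,u0:u1]; im=cv2.resize(im,None,fx=k,fy=k,interpolation=cv2.INTER_CUBIC)
    for u in range((u0+9)//10*10,u1,10):
        cv2.line(im,((u-u0)*k,0),((u-u0)*k,12 if u%50==0 else 5),(0,255,255),1)
        if u%20==0: cv2.putText(im,str(u),((u-u0)*k,22),0,.35,(0,255,255),1)
    for v in range((v0+9)//10*10,v1,10):
        cv2.line(im,(0,(v-v0)*k),(5,(v-v0)*k),(0,255,255),1)
        if v%20==0: cv2.putText(im,str(v),(7,(v-v0)*k+4),0,.35,(0,255,255),1)
    cv2.imwrite(f"pics/{name}.png",im)
E
python3 - <<'E'
from h import *
t=cams.camera("top"); s=cams.camera("scene")
crop(t,"c1",170,170,305,265,5); crop(t,"c2",295,175,415,290,5); crop(s,"c3",260,130,410,230,5); crop(s,"c4",140,145,280,255,5)
E
```

```text
(no output)
```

View pics/c1.png

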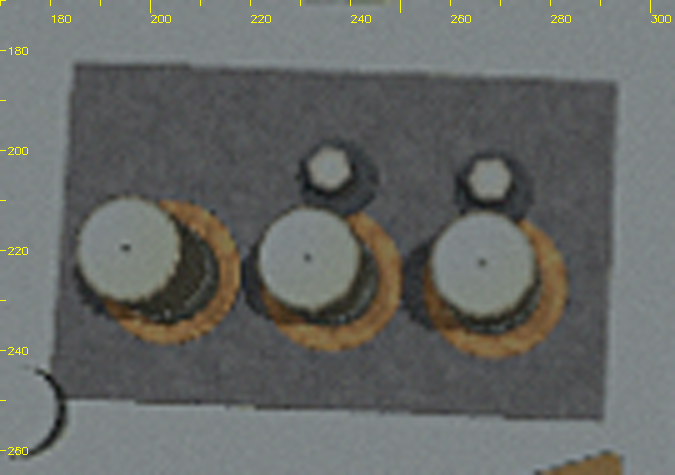

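View pics/c2.png

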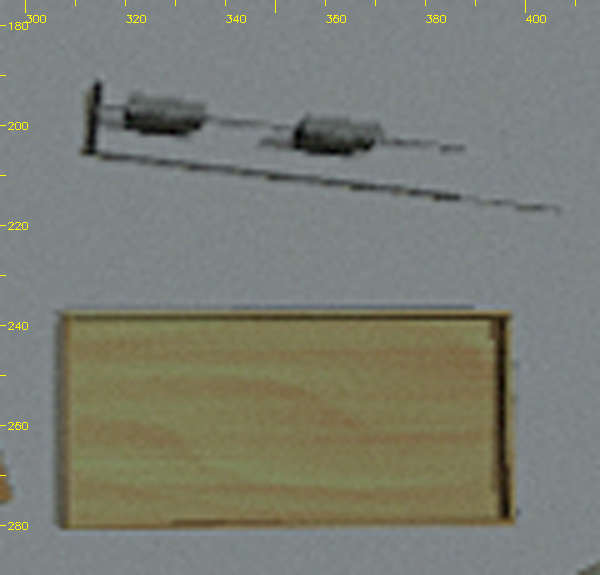

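View pics/c3.png

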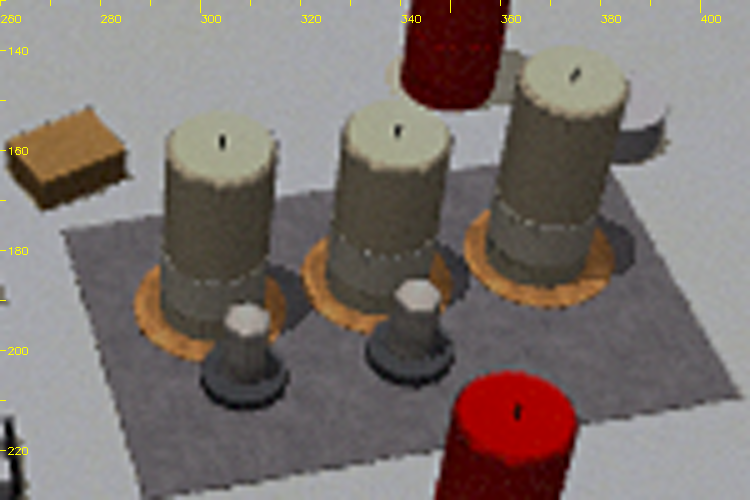

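View pics/c4.png

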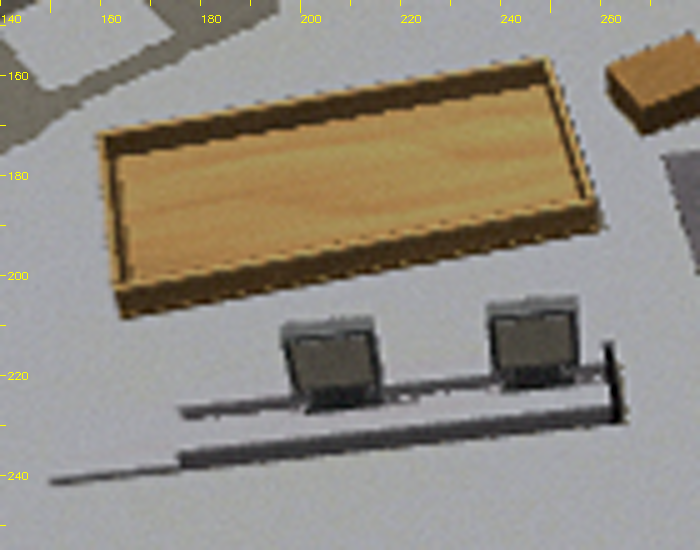

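```bash
python3 - <<'E'
from h import *
t=cams.camera("top"); s=cams.camera("scene")
def p(l,c,uv,z): print(l,back(c,uv,z)[:,:2].tolist().__repr__() if 0 else back(c,uv,z)[:,:2].round(1).tolist())
F=back(t,[(185,182.6),(293.4,186.8),(290.6,254),(180.4,249.6)],1)[:,:2]
print("felt",F,F.mean(0)); 
F2=back(s,[(260+62/5,130+232/5),(260+143/5,230-2/5),(260+742/5,130+397/5),(260+610/5,130+168/5)],1)[:,:2]; print(F2)
p("stone top t",t,[(170+329/5,170+168/5),(170+489/5,170+179/5)],62)
p("stone top s",s,[(260+247/5,130+320/5),(260+417/5,130+295/5)],62)
for h in (115,125,135): 
  p("candle t %d"%h,t,[(195,219.2),(231.5,221.5),(266.3,222.4)],h)
  p("candle s %d"%h,s,[(374.8,145),(339.3,156.5),(304.2,158.8)],h)
p("tray top t",t,[(306.5,237.5),(397.5,237.5),(398,280.3),(306.5,280.3)],25)
p("tray top s",s,[(140+100/5,145+133/5),(140+548/5,145+58/5),(140+600/5,145+203/5),(140+117/5,145+287/5)],25)
p("holder top t",t,[(329.0,195),(363,198.5)],70)
p("holder top s",s,[(140+532/5,145+303/5),(140+327/5,145+323/5)],70)
p("lip s",s,[(140+180/5,145+455/5)],15)
p("lip t top",t,[(313.5,206),(386,213.5),(387,204.5),(315,197)],17)
p("bed end t",t,[(406.5,217.3)],6)
p("bed end s",s,[(150,241.5)],6)
p("by t",t,[(432,186),(301,150),(286,270),(175,251)],30); p("bowl",t,[(145,192)],38)
p("red",t,[(238,150),(190,276)],115)
E
```

```text
felt [[658.1 331.3]
 [645.2  -6.9]
 [438.3   1.1]
 [449.3 337.9]] [547.7 165.8]
[[440.5   2.9]
 [646.3  -5.1]
 [661.5 334. ]
 [470.8 341.3]]
stone top t [[582.3, 162.8], [576.1, 68.4]]
stone top s [[590.7, 66.5], [596.2, 160.4]]
candle t 115 [[529.0, 271.3], [522.9, 167.4], [520.8, 69.5]]
candle s 115 [[505.1, 280.8], [525.2, 168.7], [510.2, 74.2]]
candle t 125 [[527.7, 269.1], [521.7, 166.1], [519.6, 68.9]]
candle s 125 [[515.7, 274.3], [535.6, 163.7], [520.7, 70.4]]
candle t 135 [[526.5, 267.0], [520.5, 164.8], [518.4, 68.4]]
candle s 135 [[526.3, 267.7], [545.9, 158.6], [531.3, 66.7]]
tray top t [[486.5, -46.2], [486.6, -320.2], [358.8, -318.6], [359.7, -46.1]]
tray top s [[363.3, -313.7], [364.2, -48.5], [491.6, -46.0], [488.0, -313.5]]
holder top t [[607.4, -110.7], [597.3, -210.5]]
holder top s [[596.0, -104.6], [583.2, -207.6]]
lip s [[603.9, -292.7]]
lip t top [[582.9, -67.9], [560.5, -288.7], [588.2, -292.6], [610.6, -72.6]]
bed end t [[550.4, -354.6]]
bed end s [[597.5, -359.0]]
by t [[644.1, -431.9], [754.6, -29.9], [389.7, 14.5], [443.3, 347.2]]
bowl [[621.3, 446.0]]
red [[730.3, 153.6], [369.6, 280.7]]
```

```bash
cat >> h.py <<'E'
def circ(x,y,z,r,n=40):
    a=np.linspace(0,2*np.pi,n); return np.c_[x+r*np.cos(a),y+r*np.sin(a),0*a+z]
def box(T,x0,x1,y0,y1,z):  # T=(x,y,yaw)
    P=np.array([(x0,y0),(x1,y0),(x1,y1),(x0,y1),(x0,y0)],float); c,s=np.cos(T[2]),np.sin(T[2])
    return np.c_[T[0]+c*P[:,0]-s*P[:,1],T[1]+s*P[:,0]+c*P[:,1],np.full(5,z)]
def over(c,name,lines,u0,v0,u1,v1,k):
    im=cv2.resize(c["img"][v0:v1,u0:u1],None,fx=k,fy=k,interpolation=cv2.INTER_CUBIC)
    for L,col in lines:
        q=((proj(c,L)-[u0,v0]+.5)*k).round().astype(int).reshape(-1,1,2); cv2.polylines(im,[q],False,col,1,cv2.LINE_AA)
    cv2.imwrite(f"pics/{name}.png",im)
def pose():
    o=readout.observe(); return o, np.array(o["ee_pos"]), Rot.from_euler("xyz",o["ee_rot"])
def goal(yaw_jaw,tilt=0,tilt_az=0):
    """tool x down, jaw z along (cos,sin yaw_jaw); tilt: body leans toward azimuth tilt_az by tilt rad"""
    z=np.array([np.cos(yaw_jaw),np.sin(yaw_jaw),0]); x=np.array([0,0,-1.]); y=np.cross(z,x)
    R=Rot.from_matrix(np.c_[x,y,z])
    if tilt:
        ax=np.array([-np.sin(tilt_az),np.cos(tilt_az),0]); R=Rot.from_rotvec(ax*tilt)*R
    return R
def delta(p,R):
    o,p0,R0=pose(); d=R0.inv().apply(np.array(p)-p0)
    print("now",p0,"world delta",np.array(p)-p0,"-> tool mm",d,"| turn tool deg",np.degrees((R0.inv()*R).as_rotvec()))
E
python3 - <<'E'
from h import *
o,p,R=pose(); print(R.as_matrix()); print(o["joints"])
t=cams.camera("top"); s=cams.camera("scene")
G=(0,255,0);Rd=(0,0,255);B=(255,128,0)
D=(522.5,166,-.038); c,sn=np.cos(D[2]),np.sin(D[2])
L=[(box(D,-80,130,-170,170,1),G)]
for y in(-100,0,100): L.append((circ(D[0]-sn*y,D[1]+c*y,2,44),G)); 
for x,y,h in((526.5,267.3,135),(523,167.8,115),(520,69.3,125)): L+=[(circ(x,y,h,30),Rd),(circ(x,y,2,30),Rd)]
for x,y in((583,163.5),(580,66.5)): L+=[(circ(x,y,1,24),B),(circ(x,y,11,24),B),(circ(x,y,51,12.5),B)]
T=(593.7,-180,-.101); c,sn=np.cos(T[2]),np.sin(T[2])
L+=[(box(T,-22,22,-110,115,17),G),(box(T,-7,7,-110,115,17),G),(box(T,-22,22,-175,115,6),B)]
for y in(-29,72):
  H=(T[0]-sn*y,T[1]+c*y,T[2]); print("H",H); L+=[(box(H,-5,5,-23,23,76),Rd),(box(H,-5,5,-23,23,31),Rd)]
Y=(425,-182,0); L+=[(box(Y,-65,65,-135,135,25),G),(box(Y,-60,60,-130,130,5),G)]
over(t,"o1",L,170,170,305,265,5); over(t,"o2",L,295,175,415,290,5); over(s,"o3",L,260,130,410,230,5); over(s,"o4",L,140,145,280,255,5)
E
```

```text
[[-0.   0.9  0.4]
 [ 0.   0.4 -0.9]
 [-1.   0.  -0. ]]
[-1.2  0.1  1.2  0.   1.8 -0.1]
H (np.float64(590.7759772488425), np.float64(-208.8522111969033), -0.101)
H (np.float64(600.959642692529), np.float64(-108.36692392492968), -0.101)
```

View pics/o1.png

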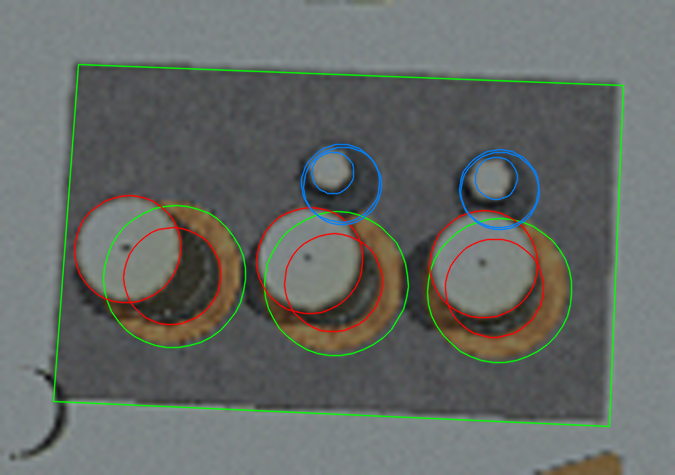

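View pics/o2.png

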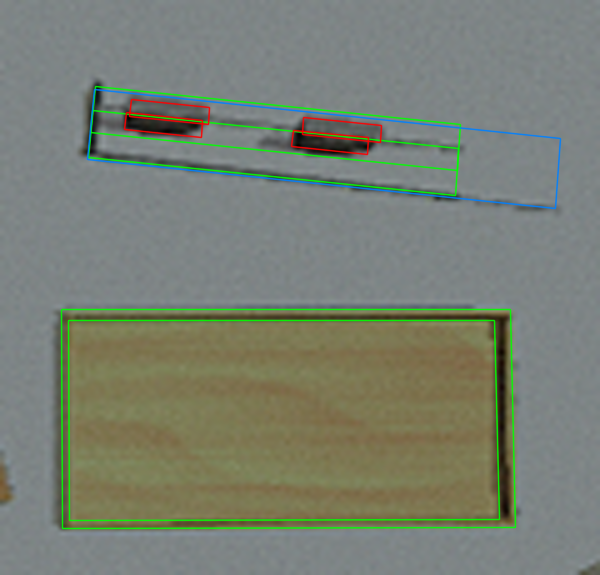

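View pics/o3.png

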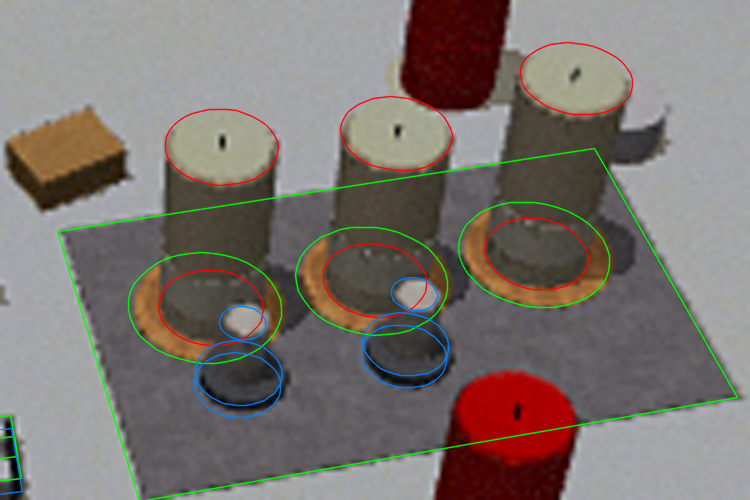

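View pics/o4.png

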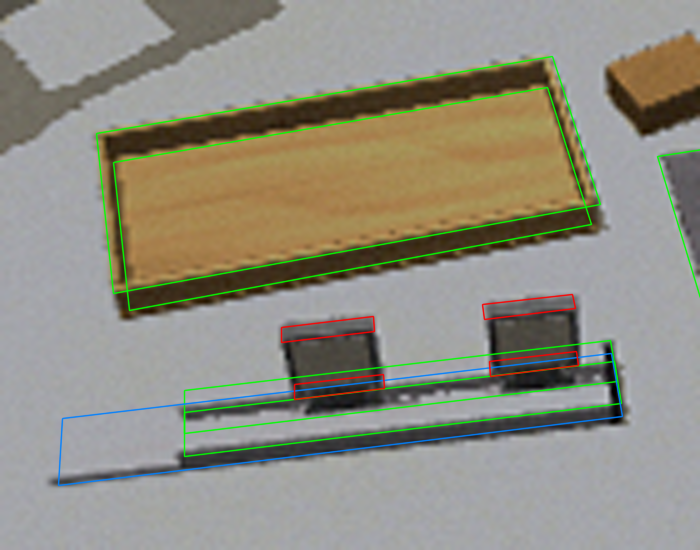

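```bash
python3 - <<'E'
from h import *
delta((591.5,-207.5,130),goal(-.101))
delta((591.5,-207.5,130),goal(-.101+np.pi))
E
```

```text
now [ 260.3 -540.6  231.1] world delta [ 331.2  333.1 -101.1] -> tool mm [ 101.2  442.9 -156.3] | turn tool deg [-58.5  -0.   -0. ]
now [ 260.3 -540.6  231.1] world delta [ 331.2  333.1 -101.1] -> tool mm [ 101.2  442.9 -156.3] | turn tool deg [121.5  -0.    0. ]
```

Call:
{"api": "carry_out", "payload": {"series": [{"dy": 0.044,"dz": -0.0155},{"dy": 0.044,"dz": -0.0155},{"dy": 0.044,"dz": -0.0155},{"dy": 0.044,"dz": -0.0155},{"dy": 0.044,"dz": -0.0155},{"dy": 0.044,"dz": -0.0155},{"dy": 0.044,"dz": -0.0155},{"dy": 0.044,"dz": -0.0155},{"dy": 0.044,"dz": -0.0155},{"dy": 0.044,"dz": -0.0155}]}}

```text
invalid input at $.series[0]: expected keys dx, dy, dz, ax, ay, az, jaw
```

Call:
{"api": "carry_out", "payload": {"series": [{"ax": -8.5,"dx": 0.01},{"ax": -8.5,"dx": 0.01},{"ax": -8.5,"dx": 0.01},{"ax": -8.5,"dx": 0.01},{"ax": -8.5,"dx": 0.01},{"ax": -8.5,"dx": 0.01},{"ax": -7.5,"dx": 0.01},{"dx": 0}]}}

```text
invalid input at $.series[0]: expected keys dx, dy, dz, ax, ay, az, jaw
```

```bash
python3 - <<'E'
from h import *
delta((591.5,-207.5,130),goal(-.101)); print(readout.observe()["joints"],readout.observe()["wrist_force"])
E
```

```text
now [ 260.3 -540.6  231.1] world delta [ 331.2  333.1 -101.1] -> tool mm [ 101.2  442.9 -156.3] | turn tool deg [-58.5  -0.   -0. ]
[-1.2  0.1  1.2  0.   1.8 -0.1] [ 0.  -0.5 -0.3]
```

Call:
{"api": "carry_out", "payload": {"series": [{"dx": 0,"dy": 0.044,"dz": -0.0155,"ax": 0,"ay": 0,"az": 0,"jaw": 0},{"dx": 0,"dy": 0.044,"dz": -0.0155,"ax": 0,"ay": 0,"az": 0,"jaw": 0},{"dx": 0,"dy": 0.044,"dz": -0.0155,"ax": 0,"ay": 0,"az": 0,"jaw": 0},{"dx": 0,"dy": 0.044,"dz": -0.0155,"ax": 0,"ay": 0,"az": 0,"jaw": 0},{"dx": 0,"dy": 0.044,"dz": -0.0155,"ax": 0,"ay": 0,"az": 0,"jaw": 0},{"dx": 0,"dy": 0.044,"dz": -0.0155,"ax": 0,"ay": 0,"az": 0,"jaw": 0},{"dx": 0,"dy": 0.044,"dz": -0.0155,"ax": 0,"ay": 0,"az": 0,"jaw": 0},{"dx": 0,"dy": 0.044,"dz": -0.0155,"ax": 0,"ay": 0,"az": 0,"jaw": 0},{"dx": 0,"dy": 0.044,"dz": -0.0155,"ax": 0,"ay": 0,"az": 0,"jaw": 0},{"dx": 0,"dy": 0.044,"dz": -0.0155,"ax": 0,"ay": 0,"az": 0,"jaw": 0}]}}

```text
t: 1.4
ee_pos: [598.0, -204.0, 230.4]
ee_rot: [-0.213, 1.569, -1.348]
wrist_force: [-0.2, -1.5, 0.4]
grip_width: 1.001
```

Call:
{"api": "carry_out", "payload": {"series": [{"dx": 0.01,"dy": 0,"dz": 0,"ax": -8.5,"ay": 0,"az": 0,"jaw": 0},{"dx": 0.01,"dy": 0,"dz": 0,"ax": -8.5,"ay": 0,"az": 0,"jaw": 0},{"dx": 0.01,"dy": 0,"dz": 0,"ax": -8.5,"ay": 0,"az": 0,"jaw": 0},{"dx": 0.01,"dy": 0,"dz": 0,"ax": -8.5,"ay": 0,"az": 0,"jaw": 0},{"dx": 0.01,"dy": 0,"dz": 0,"ax": -8.5,"ay": 0,"az": 0,"jaw": 0},{"dx": 0.01,"dy": 0,"dz": 0,"ax": -8.5,"ay": 0,"az": 0,"jaw": 0},{"dx": 0.01,"dy": 0,"dz": 0,"ax": -7.5,"ay": 0,"az": 0,"jaw": 0},{"dx": 0,"dy": 0,"dz": 0,"ax": 0,"ay": 0,"az": 0,"jaw": 0}]}}

```text
t: 2.2
ee_pos: [603.2, -195.6, 156.1]
ee_rot: [1.346, 1.571, 1.254]
wrist_force: [-0.6, 0.2, -0.5]
grip_width: 1.003
```

```bash
python3 - <<'E'
from h import *
delta((591.5,-207.5,130),goal(-.101)); o=readout.observe(); print(o["t"],o["joints"],o["wrist_force"])
E
```

```text
now [ 603.2 -195.6  156.1] world delta [-11.7 -11.9 -26.1] -> tool mm [ 26.1 -12.9 -10.6] | turn tool deg [ 0.5  0.  -0. ]
2.2 [-0.4  0.2  1.3  0.   1.7 -0.3] [-0.6  0.2 -0.5]
```

Call:
{"api": "carry_out", "payload": {"series": [{"dx": 0.02,"dy": -0.0065,"dz": -0.0055,"ax": 0,"ay": 0,"az": 0,"jaw": 0},{"dx": 0.02,"dy": -0.0065,"dz": -0.005,"ax": 0,"ay": 0,"az": 0,"jaw": 0},{"dx": 0.016,"dy": 0,"dz": 0,"ax": 0,"ay": 0,"az": 0,"jaw": 0},{"dx": 0,"dy": 0,"dz": 0,"ax": 0,"ay": 0,"az": 0,"jaw": 0},{"dx": 0,"dy": 0,"dz": 0,"ax": 0,"ay": 0,"az": 0,"jaw": 0}]}}

```text
t: 2.7
ee_pos: [592.8, -207.8, 101.6]
ee_rot: [-0.122, 1.566, -0.228]
wrist_force: [0.4, 0.6, 0.8]
grip_width: 1.003
```

```bash
python3 - <<'E'
from h import *
delta((591.5,-207.5,37),goal(-.101)); t=cams.camera("top"); s=cams.camera("scene"); crop(t,"c5",295,150,415,250,5);crop(s,"c6",150,120,280,250,5)
E
```

```text
now [ 592.8 -207.8  101.6] world delta [ -1.3   0.3 -64.6] -> tool mm [64.6  0.2 -1.6] | turn tool deg [-0.3  0.3  0. ]
```

View pics/c5.png

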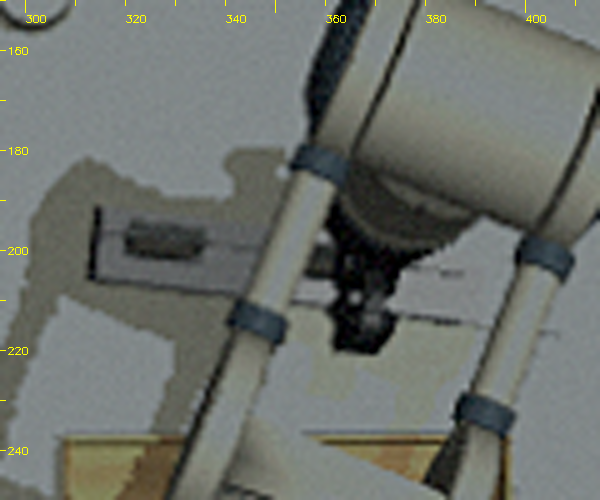

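View pics/c6.png

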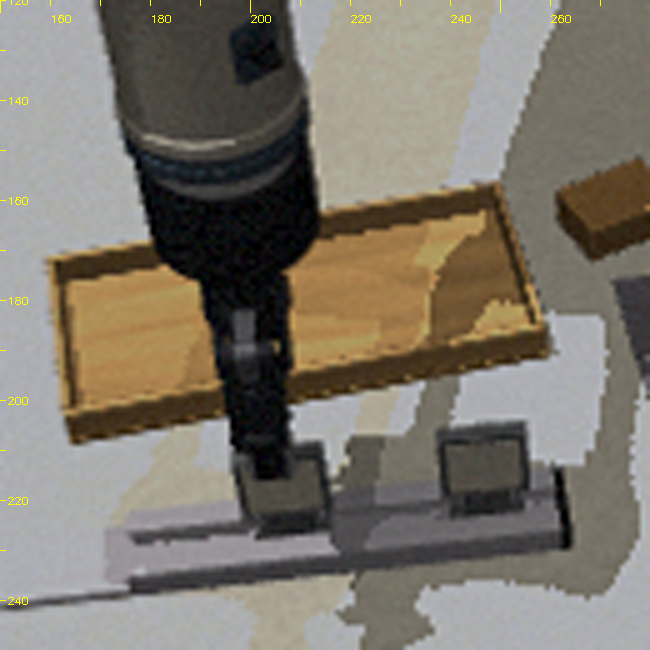

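Call:
{"api": "carry_out", "payload": {"series": [{"dx": 0.02,"dy": 0.001,"dz": -0.001,"ax": 0,"ay": 0,"az": 0,"jaw": 0},{"dx": 0.02,"dy": 0.001,"dz": 0,"ax": 0,"ay": 0,"az": 0,"jaw": 0},{"dx": 0.016,"dy": 0,"dz": 0,"ax": 0,"ay": 0,"az": 0,"jaw": 0},{"dx": 0.005,"dy": 0,"dz": 0,"ax": 0,"ay": 0,"az": 0,"jaw": 0},{"dx": 0,"dy": 0,"dz": 0,"ax": 0,"ay": 0,"az": 0,"jaw": 0},{"dx": 0,"dy": 0,"dz": 0,"ax": 0,"ay": 0,"az": 0,"jaw": 0.4},{"dx": 0,"dy": 0,"dz": 0,"ax": 0,"ay": 0,"az": 0,"jaw": 0.6},{"dx": 0,"dy": 0,"dz": 0,"ax": 0,"ay": 0,"az": 0,"jaw": 0.7}]}}

```text
t: 3.6
ee_pos: [597.6, -206.6, 47.9]
ee_rot: [-0.229, 1.553, -0.335]
wrist_force: [0.0, -0.4, 0.3]
grip_width: 0.513
```

```bash
python3 - <<'E'
from h import *
delta((591.5,-207.5,37),goal(-.101)); print(readout.observe()["dq"])
E
```

```text
now [ 597.6 -206.6   47.9] world delta [ -6.1  -0.9 -10.9] -> tool mm [10.8 -1.5 -6.2] | turn tool deg [-0.3  1.   0.2]
[-0. -0. -0.  0.  0. -0.]
```

Call:
{"api": "carry_out", "payload": {"series": [{"dx": 0.006,"dy": -0.001,"dz": -0.004,"ax": 0,"ay": 1,"az": 0,"jaw": 0.6},{"dx": 0.005,"dy": 0,"dz": -0.002,"ax": 0,"ay": 0,"az": 0,"jaw": 0.6},{"dx": 0,"dy": 0,"dz": 0,"ax": 0,"ay": 0,"az": 0,"jaw": 0.6}]}}

```text
t: 3.9
ee_pos: [591.7, -207.4, 37.3]
ee_rot: [-1.43, 1.566, -1.536]
wrist_force: [-0.6, 0.4, -0.3]
grip_width: 0.4
```

```bash
python3 - <<'E'
from h import *
delta((591.5,-207.5,37),goal(-.101)); s=cams.camera("scene"); crop(s,"c7",150,120,280,250,5)
E
```

```text
now [ 591.7 -207.4   37.3] world delta [-0.2 -0.1 -0.3] -> tool mm [ 0.3 -0.1 -0.2] | turn tool deg [-0.3  0.   0.3]
```

View pics/c7.png

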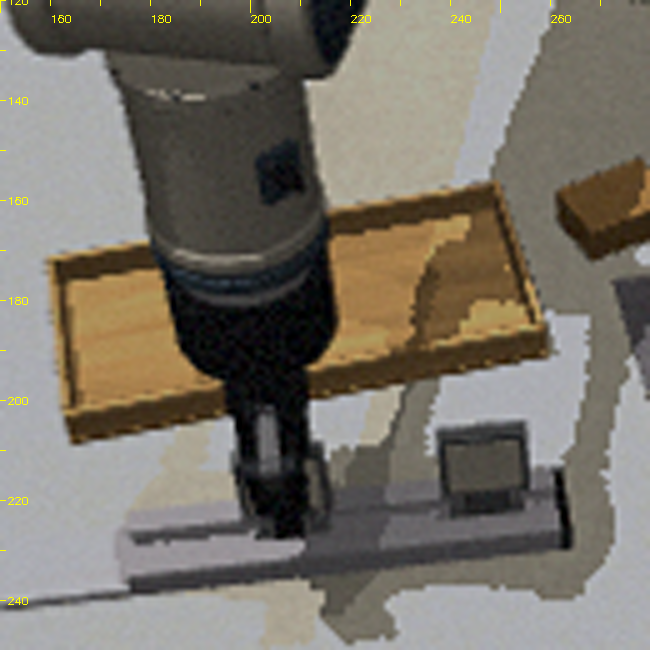

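Call:
{"api": "carry_out", "payload": {"series": [{"dx": 0,"dy": 0,"dz": 0,"ax": 0,"ay": 0,"az": 0,"jaw": 0.75},{"dx": 0,"dy": 0,"dz": 0,"ax": 0,"ay": 0,"az": 0,"jaw": 0.8},{"dx": 0,"dy": 0,"dz": 0,"ax": 0,"ay": 0,"az": 0,"jaw": 0.85},{"dx": 0,"dy": 0,"dz": 0,"ax": 0,"ay": 0,"az": 0,"jaw": 1},{"dx": 0,"dy": 0,"dz": 0,"ax": 0,"ay": 0,"az": 0,"jaw": 1},{"dx": 0,"dy": 0,"dz": 0,"ax": 0,"ay": 0,"az": 0,"jaw": 1}]}}

```text
t: 4.55
ee_pos: [591.3, -207.4, 37.5]
ee_rot: [-1.653, 1.566, -1.759]
wrist_force: [-0.8, 1.1, 0.4]
grip_width: 0.107
```

```bash
python3 - <<'E'
from h import *
# move to track y=-148
T=(593.7,-180,-.101)
delta((591.7+.1008*-119,-207.4-.995*119,37.3),goal(-.101)); print(readout.observe()["wrist_force"],readout.observe()["grip_width"])
E
```

```text
now [ 591.3 -207.4   37.5] world delta [ -11.6 -118.4   -0.2] -> tool mm [   0.7 -118.9    1. ] | turn tool deg [-0.3 -0.   0.3]
[-0.8  1.1  0.4] 0.10654249834665225
```

Call:
{"api": "carry_out", "payload": {"series": [{"dx": 0,"dy": -0.015,"dz": 0,"ax": 0,"ay": 0,"az": 0,"jaw": 1},{"dx": 0,"dy": -0.015,"dz": 0,"ax": 0,"ay": 0,"az": 0,"jaw": 1},{"dx": 0,"dy": -0.015,"dz": 0,"ax": 0,"ay": 0,"az": 0,"jaw": 1}]}}

```text
t: 4.85
ee_pos: [586.1, -251.9, 37.6]
ee_rot: [-2.299, 1.568, -2.401]
wrist_force: [-2.3, 1.5, 0.8]
grip_width: 0.111
```

```bash
python3 - <<'E'
from h import *
delta((579.7,-325.8,37.5),goal(-.101)); print(readout.observe()["wrist_force"],readout.observe()["grip_width"])
s=cams.camera("scene"); crop(s,"c8",130,120,280,250,5)
E
```

```text
now [ 586.1 -251.9   37.6] world delta [ -6.4 -73.9  -0.1] -> tool mm [  0.2 -74.1   1.2] | turn tool deg [-0.1 -0.1  0.1]
[-2.3  1.5  0.8] 0.11139808052230893
```

View pics/c8.png

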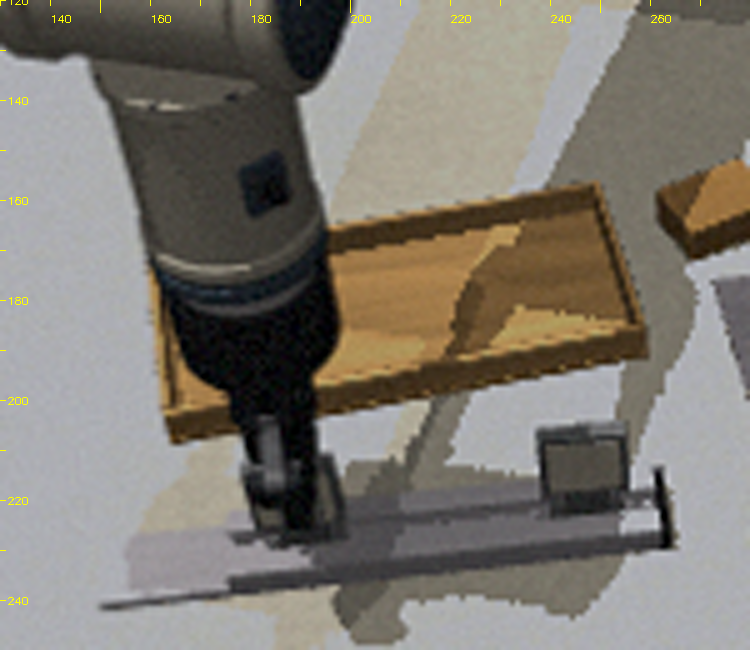

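Holder0 slides along with the gripper (plate now near pixel (190,218)), low force. Continue to the open end.

Call:
{"api": "carry_out", "payload": {"series": [{"dx": 0,"dy": -0.015,"dz": 0.0002,"ax": 0,"ay": 0,"az": 0,"jaw": 1},{"dx": 0,"dy": -0.015,"dz": 0.0002,"ax": 0,"ay": 0,"az": 0,"jaw": 1},{"dx": 0,"dy": -0.015,"dz": 0.0002,"ax": 0,"ay": 0,"az": 0,"jaw": 1},{"dx": 0,"dy": -0.015,"dz": 0.0002,"ax": 0,"ay": 0,"az": 0,"jaw": 1},{"dx": 0,"dy": -0.012,"dz": 0,"ax": 0,"ay": 0,"az": 0,"jaw": 1},{"dx": 0,"dy": 0,"dz": 0,"ax": 0,"ay": 0,"az": 0,"jaw": 1}]}}

```text
t: 5.5
ee_pos: [577.9, -335.1, 37.6]
ee_rot: [-1.695, 1.565, -1.804]
wrist_force: [-0.4, 0.7, -1.0]
grip_width: 0.111
```

```bash
python3 - <<'E'
from h import *
delta((579.7,-325.8,37.5),goal(-.101)); print(readout.observe()["wrist_force"],readout.observe()["grip_width"])
s=cams.camera("scene"); crop(s,"c9",130,120,280,250,5)
E
```

```text
now [ 577.9 -335.1   37.6] world delta [ 1.8  9.3 -0.1] -> tool mm [0.  9.5 0.8] | turn tool deg [-0.4 -0.   0.3]
[-0.4  0.7 -1. ] 0.11078862347448612
```

View pics/c9.png

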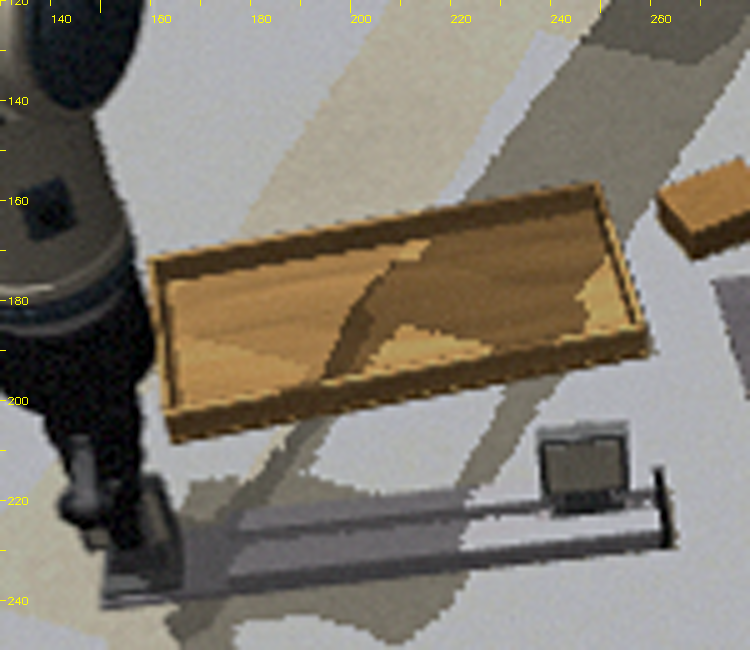

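Call:
{"api": "carry_out", "payload": {"series": [{"dx": -0.025,"dy": 0,"dz": 0,"ax": 0,"ay": 0,"az": 0,"jaw": 1},{"dx": -0.03,"dy": 0,"dz": 0,"ax": 0,"ay": 0,"az": 0,"jaw": 1},{"dx": -0.02,"dy": 0,"dz": 0,"ax": 0,"ay": 0,"az": 0,"jaw": 1},{"dx": 0,"dy": 0.005,"dz": -0.035,"ax": 0,"ay": 0,"az": 0,"jaw": 1},{"dx": 0,"dy": 0.005,"dz": -0.035,"ax": 0,"ay": 0,"az": 0,"jaw": 1},{"dx": 0,"dy": 0.005,"dz": -0.035,"ax": 0,"ay": 0,"az": 0,"jaw": 1},{"dx": 0,"dy": 0.005,"dz": -0.025,"ax": 0,"ay": 0,"az": 0,"jaw": 1},{"dx": 0,"dy": 0,"dz": 0,"ax": 0,"ay": 0,"az": 0,"jaw": 1}]}}

```text
t: 6.35
ee_pos: [449.9, -295.5, 112.8]
ee_rot: [-1.509, 1.568, -1.611]
wrist_force: [0.9, 0.1, -0.9]
grip_width: 0.105
```

```bash
python3 - <<'E'
from h import *
delta((426,-283,60),goal(-.05)); print(readout.observe()["wrist_force"],readout.observe()["grip_width"])
E
```

```text
now [ 449.9 -295.5  112.8] world delta [-23.9  12.5 -52.8] -> tool mm [ 52.7  10.1 -25.1] | turn tool deg [-3.   0.   0.2]
[ 0.9  0.1 -0.9] 0.1053134504226581
```

Call:
{"api": "carry_out", "payload": {"series": [{"dx": 0,"dy": 0.005,"dz": -0.0125,"ax": -3,"ay": 0,"az": 0,"jaw": 1},{"dx": 0.015,"dy": 0.005,"dz": -0.0125,"ax": 0,"ay": 0,"az": 0,"jaw": 1},{"dx": 0.022,"dy": 0,"dz": 0,"ax": 0,"ay": 0,"az": 0,"jaw": 1},{"dx": 0.015,"dy": 0,"dz": 0,"ax": 0,"ay": 0,"az": 0,"jaw": 1},{"dx": 0,"dy": 0,"dz": 0,"ax": 0,"ay": 0,"az": 0,"jaw": 1},{"dx": 0,"dy": 0,"dz": 0,"ax": 0,"ay": 0,"az": 0,"jaw": 1}]}}

```text
t: 6.95
ee_pos: [429.9, -283.0, 61.9]
ee_rot: [-0.655, 1.56, -0.7]
wrist_force: [-0.1, 0.2, -1.4]
grip_width: 0.107
```

```bash
python3 - <<'E'
from h import *
delta((426,-283,37),goal(-.05)); print(readout.observe()["wrist_force"],readout.observe()["grip_width"])
s=cams.camera("scene"); crop(s,"d1",130,120,280,250,5)
E
```

```text
now [ 429.9 -283.    61.9] world delta [ -3.9  -0.  -24.9] -> tool mm [24.9 -0.  -4.1] | turn tool deg [0.3 0.5 0.4]
[-0.1  0.2 -1.4] 0.10658190541619811
```

View pics/d1.png

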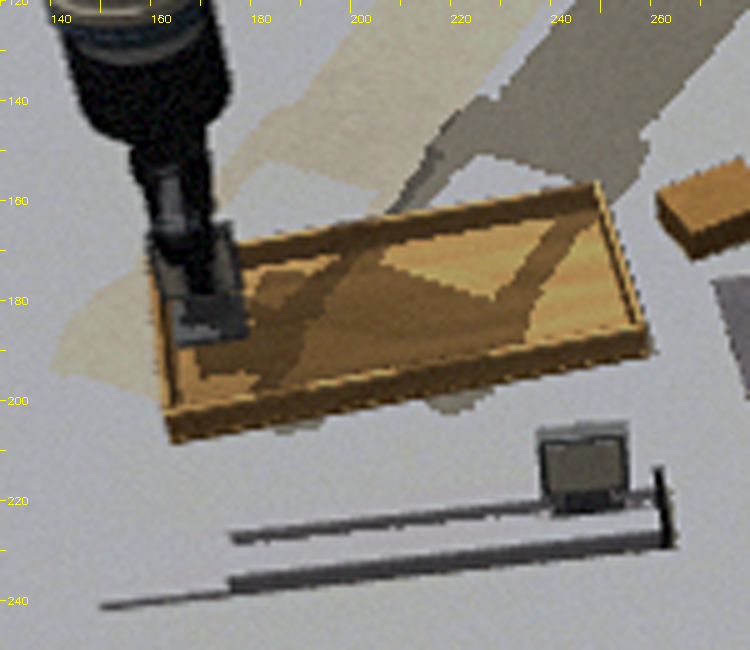

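Call:
{"api": "carry_out", "payload": {"series": [{"dx": 0.012,"dy": 0,"dz": -0.002,"ax": 0,"ay": 0.4,"az": 0,"jaw": 1},{"dx": 0.01,"dy": 0,"dz": -0.002,"ax": 0,"ay": 0,"az": 0,"jaw": 1},{"dx": 0.002,"dy": 0,"dz": 0,"ax": 0,"ay": 0,"az": 0,"jaw": 1},{"dx": 0,"dy": 0,"dz": 0,"ax": 0,"ay": 0,"az": 0,"jaw": 1}]}}

```text
t: 7.4
ee_pos: [426.9, -283.7, 37.4]
ee_rot: [-1.247, 1.563, -1.292]
wrist_force: [0.2, 0.0, 0.2]
grip_width: 0.11
```

Call:
{"api": "carry_out", "payload": {"series": [{"dx": 0.001,"dy": 0,"dz": 0,"ax": 0,"ay": 0,"az": 0,"jaw": 1},{"dx": 0,"dy": 0,"dz": 0,"ax": 0,"ay": 0,"az": 0,"jaw": 0.8},{"dx": 0,"dy": 0,"dz": 0,"ax": 0,"ay": 0,"az": 0,"jaw": 0.6},{"dx": 0,"dy": 0,"dz": 0,"ax": 0,"ay": 0,"az": 0,"jaw": 0.4},{"dx": 0,"dy": 0,"dz": 0,"ax": 0,"ay": 0,"az": 0,"jaw": 0.4}]}}

```text
t: 7.9
ee_pos: [427.5, -284.3, 37.7]
ee_rot: [-1.1, 1.561, -1.145]
wrist_force: [-0.3, -1.1, -0.2]
grip_width: 0.6
```

Call:
{"api": "carry_out", "payload": {"series": [{"dx": -0.03,"dy": 0,"dz": 0,"ax": 0,"ay": 0,"az": 0,"jaw": 0.4},{"dx": -0.04,"dy": 0,"dz": 0,"ax": 0,"ay": 0,"az": 0,"jaw": 0.4},{"dx": -0.03,"dy": 0,"dz": 0,"ax": 0,"ay": 0,"az": 0,"jaw": 0.4},{"dx": 0,"dy": 0,"dz": 0,"ax": 0,"ay": 0,"az": 0,"jaw": 0.4}]}}

```text
t: 8.3
ee_pos: [426.2, -282.7, 140.0]
ee_rot: [-1.292, 1.563, -1.337]
wrist_force: [0.2, 0.1, 0.4]
grip_width: 0.6
```

```bash
python3 - <<'E'
from h import *
delta((601.6,-106.5,110),goal(-.103)); s=cams.camera("scene"); crop(s,"d2",130,120,280,250,5)
E
```

```text
now [ 426.2 -282.7  140. ] world delta [175.4 176.2 -30. ] -> tool mm [ 29.  184.1 167.2] | turn tool deg [3.3 0.1 0.4]
```

View pics/d2.png

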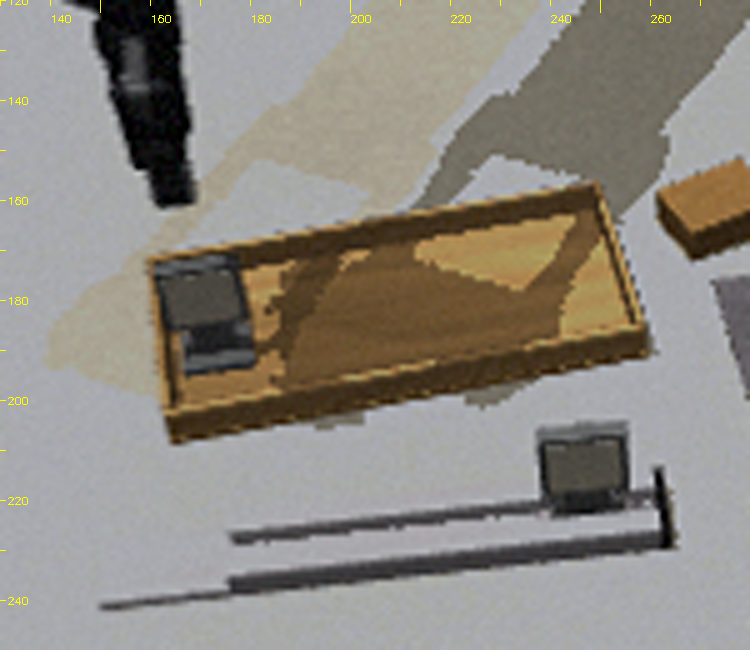

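Call:
{"api": "carry_out", "payload": {"series": [{"dx": 0,"dy": 0.031,"dz": 0.028,"ax": 3,"ay": 0,"az": 0,"jaw": 0.2},{"dx": 0,"dy": 0.031,"dz": 0.028,"ax": 0,"ay": 0,"az": 0,"jaw": 0.2},{"dx": 0,"dy": 0.031,"dz": 0.028,"ax": 0,"ay": 0,"az": 0,"jaw": 0.2},{"dx": 0,"dy": 0.031,"dz": 0.028,"ax": 0,"ay": 0,"az": 0,"jaw": 0.2},{"dx": 0.01,"dy": 0.031,"dz": 0.028,"ax": 0,"ay": 0,"az": 0,"jaw": 0.2},{"dx": 0.01,"dy": 0.018,"dz": 0.018,"ax": 0,"ay": 0,"az": 0,"jaw": 0.2},{"dx": 0.01,"dy": 0,"dz": 0,"ax": 0,"ay": 0,"az": 0,"jaw": 0.2},{"dx": 0,"dy": 0,"dz": 0,"ax": 0,"ay": 0,"az": 0,"jaw": 0.2}]}}

```text
t: 9.15
ee_pos: [600.7, -118.6, 93.8]
ee_rot: [-2.793, 1.558, -2.897]
wrist_force: [-0.7, -0.7, -0.4]
grip_width: 0.797
```

```bash
python3 - <<'E'
from h import *
delta((601.6,-106.5,90),goal(-.103))
E
```

```text
now [ 600.7 -118.6   93.8] world delta [ 0.9 12.1 -3.8] -> tool mm [ 3.7 12.1 -0.3] | turn tool deg [-0.  -0.7  0.3]
```

Call:
{"api": "carry_out", "payload": {"series": [{"dx": 0,"dy": 0.012,"dz": 0,"ax": 0,"ay": -0.6,"az": 0,"jaw": 0.4},{"dx": 0.018,"dy": 0,"dz": 0,"ax": 0,"ay": 0,"az": 0,"jaw": 0.4},{"dx": 0.018,"dy": 0,"dz": 0,"ax": 0,"ay": 0,"az": 0,"jaw": 0.4},{"dx": 0.016,"dy": 0,"dz": 0,"ax": 0,"ay": 0,"az": 0,"jaw": 0.5},{"dx": 0.003,"dy": 0,"dz": 0,"ax": 0,"ay": 0,"az": 0,"jaw": 0.5},{"dx": 0,"dy": 0,"dz": 0,"ax": 0,"ay": 0,"az": 0,"jaw": 0.5}]}}

```text
t: 9.75
ee_pos: [599.1, -108.3, 38.3]
ee_rot: [-1.345, 1.566, -1.455]
wrist_force: [-0.5, 0.1, 1.2]
grip_width: 0.498
```

```bash
python3 - <<'E'
from h import *
delta((601.6,-106.5,37),goal(-.103)); s=cams.camera("scene"); crop(s,"d3",130,120,280,250,5)
E
```

```text
now [ 599.1 -108.3   38.3] world delta [ 2.5  1.8 -1.3] -> tool mm [1.3 2.1 2.3] | turn tool deg [-0.4  0.1  0.3]
```

View pics/d3.png

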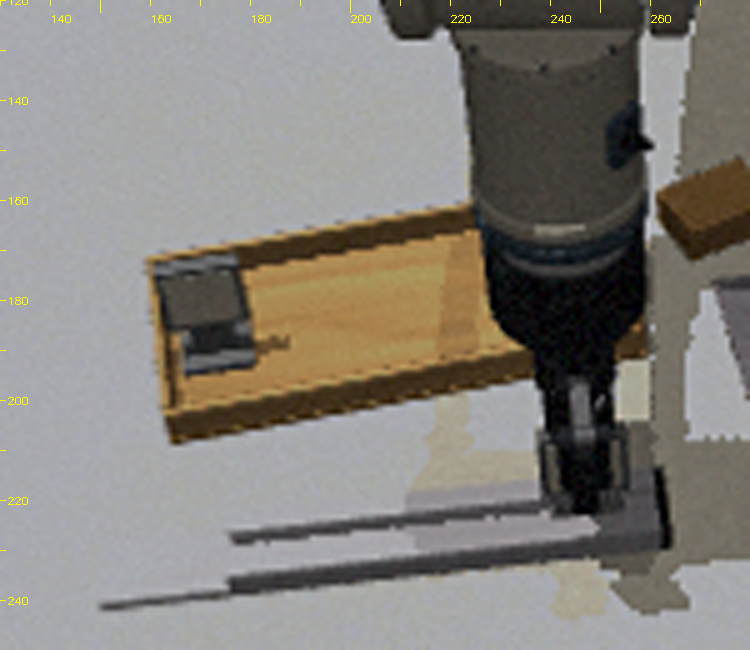

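Well centred on holder1. Correct by 2 mm and close.

Call:
{"api": "carry_out", "payload": {"series": [{"dx": 0.001,"dy": 0,"dz": 0.0025,"ax": 0,"ay": 0,"az": 0,"jaw": 0.6},{"dx": 0,"dy": 0,"dz": 0,"ax": 0,"ay": 0,"az": 0,"jaw": 0.75},{"dx": 0,"dy": 0,"dz": 0,"ax": 0,"ay": 0,"az": 0,"jaw": 0.85},{"dx": 0,"dy": 0,"dz": 0,"ax": 0,"ay": 0,"az": 0,"jaw": 1},{"dx": 0,"dy": 0,"dz": 0,"ax": 0,"ay": 0,"az": 0,"jaw": 1},{"dx": 0,"dy": 0,"dz": 0,"ax": 0,"ay": 0,"az": 0,"jaw": 1}]}}

```text
t: 10.4
ee_pos: [602.8, -109.2, 40.3]
ee_rot: [-0.901, 1.564, -1.011]
wrist_force: [-0.8, -0.2, -0.8]
grip_width: 0.111
```

```bash
python3 - <<'E'
from h import *
delta((578.0,-334,37),goal(-.103)); print(readout.observe()["wrist_force"],readout.observe()["grip_width"])
E
```

```text
now [ 602.8 -109.2   40.3] world delta [ -24.8 -224.8   -3.3] -> tool mm [   4.5 -226.1    0. ] | turn tool deg [-0.4  0.2  0.3]
[-0.8 -0.2 -0.8] 0.11106861642704817
```

Call:
{"api": "carry_out", "payload": {"series": [{"dx": 0.0001,"dy": -0.018,"dz": 0,"ax": 0,"ay": 0,"az": 0,"jaw": 1},{"dx": 0.0001,"dy": -0.018,"dz": 0,"ax": 0,"ay": 0,"az": 0,"jaw": 1},{"dx": 0.0001,"dy": -0.018,"dz": 0,"ax": 0,"ay": 0,"az": 0,"jaw": 1},{"dx": 0.0001,"dy": -0.018,"dz": 0,"ax": 0,"ay": 0,"az": 0,"jaw": 1},{"dx": 0.0001,"dy": -0.018,"dz": 0,"ax": 0,"ay": 0,"az": 0,"jaw": 1},{"dx": 0.0001,"dy": -0.018,"dz": 0,"ax": 0,"ay": 0,"az": 0,"jaw": 1}]}}

```text
t: 11.0
ee_pos: [589.4, -222.2, 40.2]
ee_rot: [-0.944, 1.566, -1.051]
wrist_force: [0.4, -0.2, -0.3]
grip_width: 0.11
```

```bash
python3 - <<'E'
from h import *
delta((578.0,-336,40.3),goal(-.103)); print(readout.observe()["wrist_force"],readout.observe()["grip_width"])
E
```

```text
now [ 589.4 -222.2   40.2] world delta [ -11.4 -113.8    0.1] -> tool mm [   0.4 -114.3    0.9] | turn tool deg [-0.3  0.2  0.2]
[ 0.4 -0.2 -0.3] 0.11013604836724289
```

Call:
{"api": "carry_out", "payload": {"series": [{"dx": 0.0001,"dy": -0.017,"dz": 0.0001,"ax": 0,"ay": 0,"az": 0,"jaw": 1},{"dx": 0.0001,"dy": -0.017,"dz": 0.0001,"ax": 0,"ay": 0,"az": 0,"jaw": 1},{"dx": 0.0001,"dy": -0.017,"dz": 0.0001,"ax": 0,"ay": 0,"az": 0,"jaw": 1},{"dx": 0.0001,"dy": -0.017,"dz": 0.0001,"ax": 0,"ay": 0,"az": 0,"jaw": 1},{"dx": 0.0001,"dy": -0.017,"dz": 0.0001,"ax": 0,"ay": 0,"az": 0,"jaw": 1},{"dx": 0,"dy": -0.015,"dz": 0,"ax": 0,"ay": 0,"az": 0,"jaw": 1},{"dx": 0,"dy": 0,"dz": 0,"ax": 0,"ay": 0,"az": 0,"jaw": 1},{"dx": 0,"dy": 0,"dz": 0,"ax": 0,"ay": 0,"az": 0,"jaw": 1}]}}

```text
t: 11.8
ee_pos: [576.7, -335.6, 40.2]
ee_rot: [-0.954, 1.564, -1.067]
wrist_force: [0.7, 0.7, -0.1]
grip_width: 0.108
```

```bash
python3 - <<'E'
from h import *
delta((578.0,-336,40.3),goal(-.103)); print(readout.observe()["wrist_force"],readout.observe()["grip_width"])
s=cams.camera("scene"); crop(s,"d4",130,120,280,250,5)
E
```

```text
now [ 576.7 -335.6   40.2] world delta [ 1.3 -0.4  0.1] -> tool mm [-0.1 -0.3  1.3] | turn tool deg [-0.6  0.2  0.3]
[ 0.7  0.7 -0.1] 0.1078320203321942
```

View pics/d4.png

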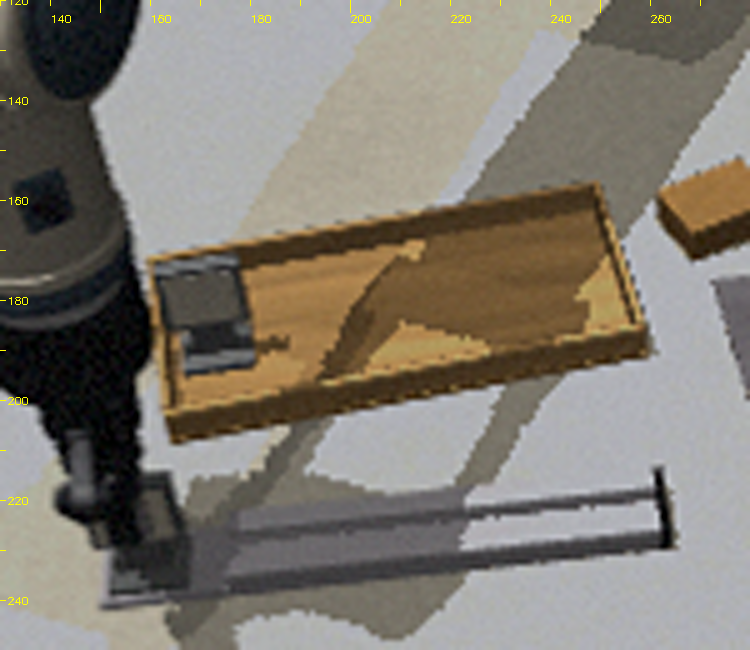

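Call:
{"api": "carry_out", "payload": {"series": [{"dx": -0.025,"dy": 0,"dz": 0,"ax": 0,"ay": 0,"az": 0,"jaw": 1},{"dx": -0.03,"dy": 0,"dz": 0,"ax": 0,"ay": 0,"az": 0,"jaw": 1},{"dx": -0.03,"dy": 0,"dz": 0,"ax": 0,"ay": 0,"az": 0,"jaw": 1},{"dx": 0,"dy": 0.03,"dz": -0.015,"ax": 0,"ay": 0,"az": 0,"jaw": 1},{"dx": 0,"dy": 0.03,"dz": -0.03,"ax": 0,"ay": 0,"az": 0,"jaw": 1},{"dx": 0,"dy": 0.03,"dz": -0.035,"ax": 0,"ay": 0,"az": 0,"jaw": 1},{"dx": 0,"dy": 0.01,"dz": -0.035,"ax": 0,"ay": 0,"az": 0,"jaw": 1},{"dx": 0,"dy": 0,"dz": -0.02,"ax": 0,"ay": 0,"az": 0,"jaw": 1},{"dx": 0,"dy": 0,"dz": 0,"ax": 0,"ay": 0,"az": 0,"jaw": 1}]}}

```text
t: 12.75
ee_pos: [451.5, -208.8, 125.7]
ee_rot: [-0.437, 1.565, -0.539]
wrist_force: [1.5, -0.7, -0.9]
grip_width: 0.108
```

```bash
python3 - <<'E'
from h import *
delta((426,-222,60),goal(-.05)); print(readout.observe()["wrist_force"],readout.observe()["grip_width"])
E
```

```text
now [ 451.5 -208.8  125.7] world delta [-25.5 -13.2 -65.7] -> tool mm [ 65.6 -15.6 -24.4] | turn tool deg [-3.   0.3  0.1]
[ 1.5 -0.7 -0.9] 0.10844826748593353
```

Call:
{"api": "carry_out", "payload": {"series": [{"dx": 0,"dy": -0.007,"dz": -0.012,"ax": -3,"ay": 0,"az": 0,"jaw": 1},{"dx": 0.02,"dy": -0.007,"dz": -0.012,"ax": 0,"ay": 0,"az": 0,"jaw": 1},{"dx": 0.03,"dy": 0,"dz": -0.002,"ax": 0,"ay": 0,"az": 0,"jaw": 1},{"dx": 0.015,"dy": 0,"dz": 0,"ax": 0,"ay": 0,"az": 0,"jaw": 1},{"dx": 0,"dy": 0,"dz": 0,"ax": 0,"ay": 0,"az": 0,"jaw": 1}]}}

```text
t: 13.25
ee_pos: [429.1, -220.4, 61.0]
ee_rot: [-0.365, 1.557, -0.408]
wrist_force: [-0.0, 0.9, -0.9]
grip_width: 0.109
```

```bash
python3 - <<'E'
from h import *
delta((426,-222,39.5),goal(-.05)); print(readout.observe()["wrist_force"],readout.observe()["grip_width"])
E
```

```text
now [ 429.1 -220.4   61. ] world delta [ -3.1  -1.6 -21.5] -> tool mm [21.5 -1.6 -3.3] | turn tool deg [0.4 0.7 0.3]
[-0.   0.9 -0.9] 0.10899863845154815
```

Call:
{"api": "carry_out", "payload": {"series": [{"dx": 0.01,"dy": -0.001,"dz": -0.002,"ax": 0,"ay": 0.6,"az": 0,"jaw": 1},{"dx": 0.009,"dy": 0,"dz": -0.001,"ax": 0,"ay": 0,"az": 0,"jaw": 1},{"dx": 0.002,"dy": 0,"dz": 0,"ax": 0,"ay": 0,"az": 0,"jaw": 1},{"dx": 0,"dy": 0,"dz": 0,"ax": 0,"ay": 0,"az": 0,"jaw": 1},{"dx": 0,"dy": 0,"dz": 0,"ax": 0,"ay": 0,"az": 0,"jaw": 0.8},{"dx": 0,"dy": 0,"dz": 0,"ax": 0,"ay": 0,"az": 0,"jaw": 0.6},{"dx": 0,"dy": 0,"dz": 0,"ax": 0,"ay": 0,"az": 0,"jaw": 0.4},{"dx": 0,"dy": 0,"dz": 0,"ax": 0,"ay": 0,"az": 0,"jaw": 0.4}]}}

```text
t: 14.05
ee_pos: [429.7, -222.3, 42.5]
ee_rot: [-0.801, 1.56, -0.843]
wrist_force: [0.3, -0.5, -0.8]
grip_width: 0.599
```

Call:
{"api": "carry_out", "payload": {"series": [{"dx": -0.03,"dy": 0,"dz": 0,"ax": 0,"ay": 0,"az": 0,"jaw": 0.4},{"dx": -0.04,"dy": 0,"dz": 0,"ax": 0,"ay": 0,"az": 0,"jaw": 0.4},{"dx": -0.05,"dy": 0,"dz": 0,"ax": 0,"ay": 0,"az": 0,"jaw": 0.2},{"dx": -0.05,"dy": 0,"dz": 0,"ax": 0,"ay": 0,"az": 0,"jaw": 0.0},{"dx": -0.05,"dy": 0,"dz": 0,"ax": 0,"ay": 0,"az": 0,"jaw": 0.0},{"dx": 0,"dy": 0,"dz": 0,"ax": 0,"ay": 0,"az": 0,"jaw": 0.0}]}}

```text
t: 14.65
ee_pos: [426.6, -219.8, 267.9]
ee_rot: [-0.92, 1.563, -0.962]
wrist_force: [1.6, -1.3, 0.3]
grip_width: 1.001
```

```bash
python3 - <<'E'
from h import *
delta((584,166.5,250),goal(np.pi/2-.038)); delta((584,166.5,250),goal(-np.pi/2-.038)); 
print(readout.observe()["joints"])
s=cams.camera("scene"); cv2.imwrite("pics/e1.png",s["img"]); t=cams.camera("top"); cv2.imwrite("pics/e2.png",t["img"])
E
```

```text
now [ 426.6 -219.8  267.9] world delta [157.4 386.3 -17.9] -> tool mm [ 16.2 392.6 141. ] | turn tool deg [-90.2  -0.1   0.5]
now [ 426.6 -219.8  267.9] world delta [157.4 386.3 -17.9] -> tool mm [ 16.2 392.6 141. ] | turn tool deg [89.8  0.5  0.1]
[-0.5 -0.2  1.5 -0.   1.9 -0.5]
```

View pics/e1.png

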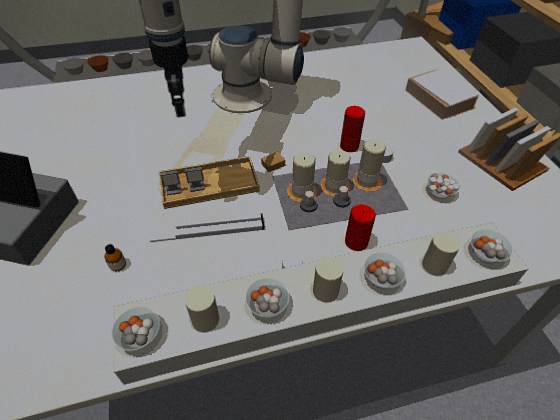

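View pics/e2.png

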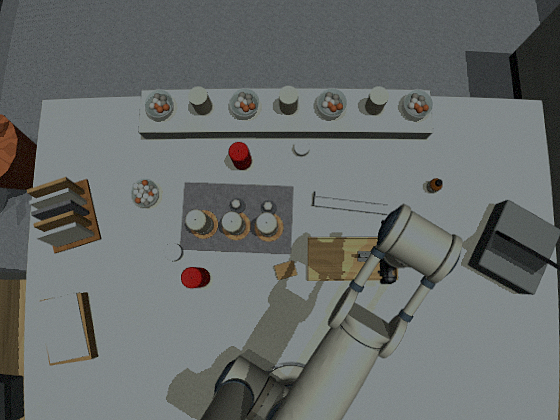

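```bash
python3 - <<'E'
from h import *
delta((574,69,230),goal(np.pi/2-.038,.436,-.038))
E
```

```text
now [ 425.6 -219.2  261.3] world delta [148.4 288.2 -31.3] -> tool mm [ 30.4 294.2 136.3] | turn tool deg [-88.7  19.4  19.5]
```

Call:
{"api": "carry_out", "payload": {"series": [{"dx": 0,"dy": 0.042,"dz": 0.0195,"ax": 0,"ay": 0,"az": 0,"jaw": 0},{"dx": 0,"dy": 0.042,"dz": 0.0195,"ax": 0,"ay": 0,"az": 0,"jaw": 0},{"dx": 0,"dy": 0.042,"dz": 0.0195,"ax": 0,"ay": 0,"az": 0,"jaw": 0},{"dx": 0,"dy": 0.042,"dz": 0.0195,"ax": 0,"ay": 0,"az": 0,"jaw": 0},{"dx": 0,"dy": 0.042,"dz": 0.0195,"ax": 0,"ay": 0,"az": 0,"jaw": 0},{"dx": 0,"dy": 0.042,"dz": 0.0195,"ax": 0,"ay": 0,"az": 0,"jaw": 0},{"dx": 0,"dy": 0.03,"dz": 0.015,"ax": 0,"ay": 0,"az": 0,"jaw": 0},{"dx": 0,"dy": 0,"dz": 0,"ax": 0,"ay": 0,"az": 0,"jaw": 0}]}}

```text
t: 15.55
ee_pos: [570.3, 65.5, 239.3]
ee_rot: [-3.106, 1.541, 3.128]
wrist_force: [0.1, -0.5, -0.0]
grip_width: 1.0
```

Call:
{"api": "carry_out", "payload": {"series": [{"dx": 0,"dy": 0,"dz": 0,"ax": -8,"ay": 1.75,"az": 1.75,"jaw": 0},{"dx": 0,"dy": 0,"dz": 0,"ax": -8,"ay": 1.75,"az": 1.75,"jaw": 0},{"dx": 0,"dy": 0,"dz": 0,"ax": -8,"ay": 1.75,"az": 1.75,"jaw": 0},{"dx": 0,"dy": 0,"dz": 0,"ax": -8,"ay": 1.75,"az": 1.75,"jaw": 0},{"dx": 0,"dy": 0,"dz": 0,"ax": -8,"ay": 1.75,"az": 1.75,"jaw": 0},{"dx": 0,"dy": 0,"dz": 0,"ax": -8,"ay": 1.75,"az": 1.75,"jaw": 0},{"dx": 0,"dy": 0,"dz": 0,"ax": -8,"ay": 1.75,"az": 1.75,"jaw": 0},{"dx": 0,"dy": 0,"dz": 0,"ax": -8,"ay": 1.75,"az": 1.75,"jaw": 0},{"dx": 0,"dy": 0,"dz": 0,"ax": -8,"ay": 1.75,"az": 1.75,"jaw": 0},{"dx": 0,"dy": 0,"dz": 0,"ax": -8,"ay": 1.75,"az": 1.75,"jaw": 0},{"dx": 0,"dy": 0,"dz": 0,"ax": -6,"ay": 1.5,"az": 1.5,"jaw": 0},{"dx": 0,"dy": 0,"dz": 0,"ax": 0,"ay": 0,"az": 0,"jaw": 0}]}}

```text
t: 16.75
ee_pos: [561.2, 58.3, 215.6]
ee_rot: [1.583, 1.067, 3.096]
wrist_force: [0.1, 1.1, 0.3]
grip_width: 1.002
```

```bash
python3 - <<'E'
from h import *
delta((574,69,180),goal(np.pi/2-.038,.436,-.038)); print(readout.observe()["joints"])
s=cams.camera("scene"); crop(s,"f1",250,60,410,230,4);t=cams.camera("top"); crop(t,"f2",170,150,330,265,5)
E
```

```text
now [561.2  58.3 215.6] world delta [ 12.8  10.7 -35.6] -> tool mm [ 25.2 -27.8  11.6] | turn tool deg [-1.1  0.2 -3.9]
[ 0.   0.4  0.9  0.   2.3 -1.5]
```

View pics/f1.png

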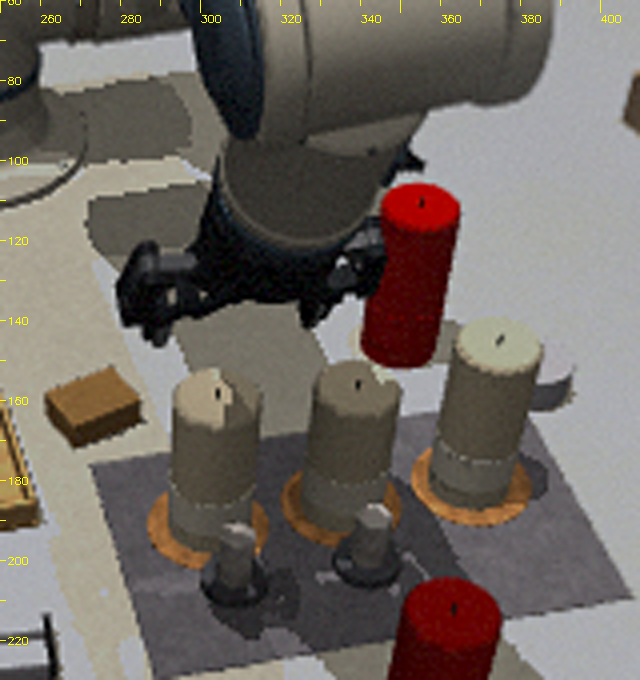

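View pics/f2.png

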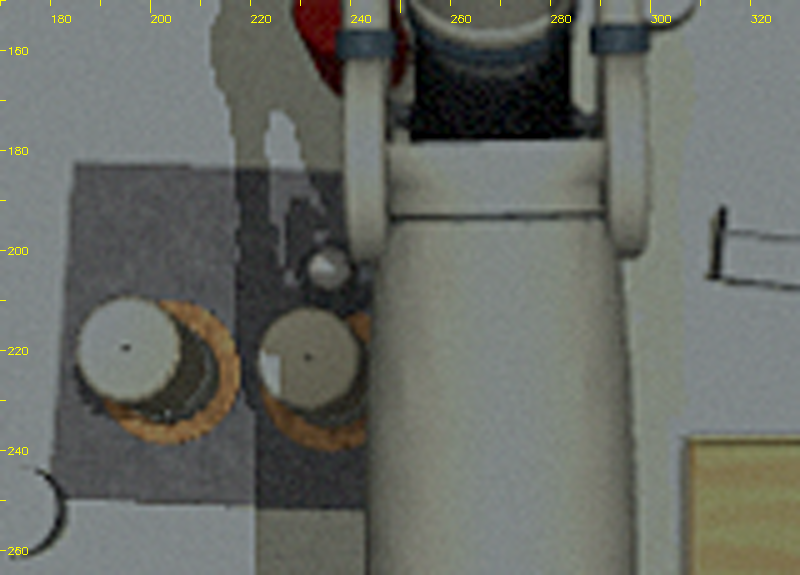

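Call:
{"api": "carry_out", "payload": {"series": [{"dx": 0.0,"dy": -0.0,"dz": 0.004,"ax": -0.5,"ay": 0,"az": -2,"jaw": 0.1},{"dx": 0.008,"dy": -0.009,"dz": 0.004,"ax": -0.5,"ay": 0,"az": -1.9,"jaw": 0.2},{"dx": 0.008,"dy": -0.009,"dz": 0.004,"ax": 0,"ay": 0,"az": 0,"jaw": 0.3},{"dx": 0.009,"dy": -0.009,"dz": 0,"ax": 0,"ay": 0,"az": 0,"jaw": 0.3},{"dx": 0,"dy": 0,"dz": 0,"ax": 0,"ay": 0,"az": 0,"jaw": 0.3}]}}

```text
t: 17.35
ee_pos: [575.2, 67.7, 180.6]
ee_rot: [1.575, 1.141, 3.087]
wrist_force: [-0.3, 0.4, -0.7]
grip_width: 0.701
```

```bash
python3 - <<'E'
from h import *
delta((574,69,120),goal(np.pi/2-.038,.436,-.038))
E
```

```text
now [575.2  67.7 180.6] world delta [ -1.2   1.3 -60.6] -> tool mm [ 55.7 -24.1   1.3] | turn tool deg [-1.1  0.4  0.4]
```

Call:
{"api": "carry_out", "payload": {"series": [{"dx": 0.0185,"dy": -0.008,"dz": 0.001,"ax": -0.5,"ay": 0,"az": 0.2,"jaw": 0.3},{"dx": 0.0185,"dy": -0.008,"dz": 0,"ax": -0.5,"ay": 0,"az": 0.2,"jaw": 0.3},{"dx": 0.0185,"dy": -0.008,"dz": 0,"ax": 0,"ay": 0,"az": 0,"jaw": 0.3},{"dx": 0,"dy": 0,"dz": 0,"ax": 0,"ay": 0,"az": 0,"jaw": 0.3},{"dx": 0,"dy": 0,"dz": 0,"ax": 0,"ay": 0,"az": 0,"jaw": 0.3}]}}

```text
t: 17.85
ee_pos: [573.9, 67.7, 118.5]
ee_rot: [1.56, 1.131, 3.085]
wrist_force: [-0.5, -0.5, 0.4]
grip_width: 0.702
```

```bash
python3 - <<'E'
from h import *
delta((574,69,80),goal(np.pi/2-.038,.436,-.038));delta((574,69,20),goal(np.pi/2-.038,.436,-.038))
s=cams.camera("scene"); crop(s,"f3",250,60,410,230,4)
E
```

```text
now [573.9  67.7 118.5] world delta [  0.1   1.3 -38.5] -> tool mm [ 34.9 -16.4   1.1] | turn tool deg [-0.3  0.4 -0.2]
now [573.9  67.7 118.5] world delta [  0.1   1.3 -98.5] -> tool mm [ 89.2 -42.    0.9] | turn tool deg [-0.3  0.4 -0.2]
```

View pics/f3.png

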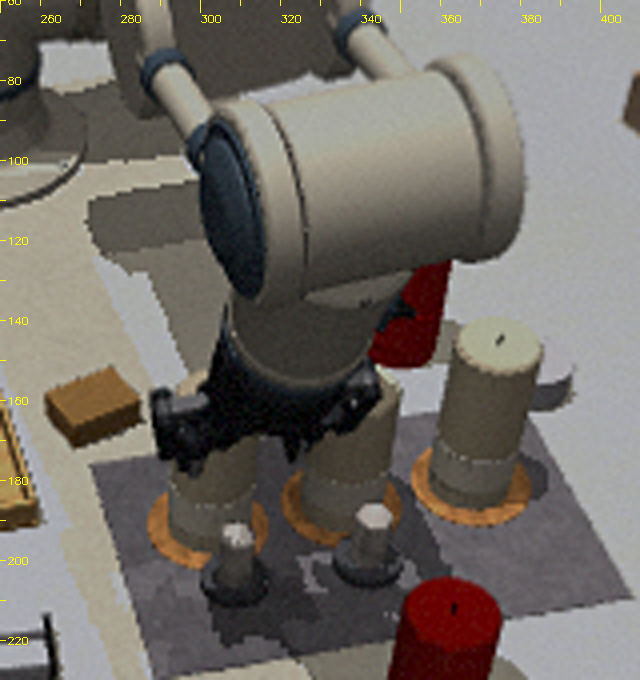

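Call:
{"api": "carry_out", "payload": {"series": [{"dx": 0.018,"dy": -0.0085,"dz": 0.001,"ax": 0,"ay": 0,"az": 0,"jaw": 0.3},{"dx": 0.018,"dy": -0.0085,"dz": 0,"ax": 0,"ay": 0,"az": 0,"jaw": 0.3},{"dx": 0.018,"dy": -0.0085,"dz": 0,"ax": 0,"ay": 0,"az": 0,"jaw": 0.3},{"dx": 0,"dy": 0,"dz": 0,"ax": 0,"ay": 0,"az": 0,"jaw": 0.3},{"dx": 0,"dy": 0,"dz": 0,"ax": 0,"ay": 0,"az": 0,"jaw": 0.3}]}}

```text
t: 18.4
ee_pos: [577.7, 68.8, 65.2]
ee_rot: [1.558, 1.142, 3.082]
wrist_force: [0.1, -0.1, 0.6]
grip_width: 0.698
```

```bash
python3 - <<'E'
from h import *
delta((574,69,20),goal(np.pi/2-.038,.436,-.038)); print(readout.observe()["wrist_force"])
s=cams.camera("scene"); crop(s,"f4",250,80,400,230,4)
E
```

```text
now [577.7  68.8  65.2] world delta [ -3.7   0.2 -45.2] -> tool mm [ 42.7 -15.4  -0.2] | turn tool deg [-0.4  0.5  0.4]
[ 0.1 -0.1  0.6]
```

View pics/f4.png

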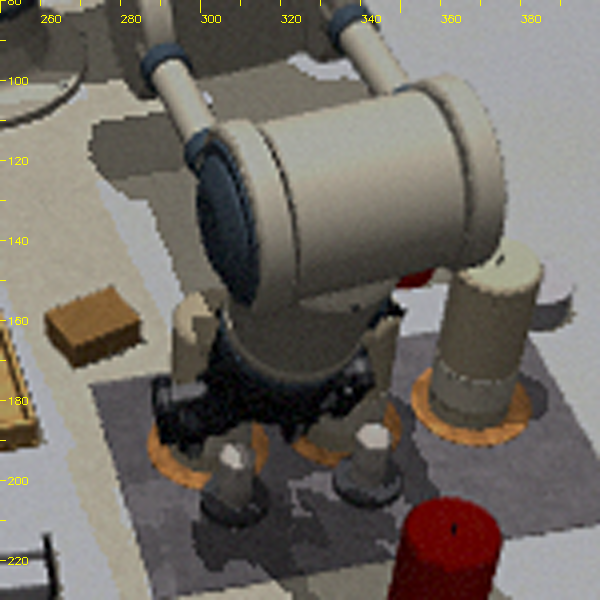

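Call:
{"api": "carry_out", "payload": {"series": [{"dx": 0.015,"dy": -0.0055,"dz": 0,"ax": 0,"ay": 0,"az": 0,"jaw": 0.3},{"dx": 0.015,"dy": -0.0055,"dz": 0,"ax": 0,"ay": 0,"az": 0,"jaw": 0.3},{"dx": 0.01,"dy": -0.0045,"dz": 0,"ax": 0,"ay": 0,"az": 0,"jaw": 0.3},{"dx": 0,"dy": 0,"dz": 0,"ax": 0,"ay": 0,"az": 0,"jaw": 0.3},{"dx": 0,"dy": 0,"dz": 0,"ax": 0,"ay": 0,"az": 0,"jaw": 0.3}]}}

```text
t: 18.95
ee_pos: [576.1, 69.2, 21.2]
ee_rot: [1.558, 1.146, 3.081]
wrist_force: [-0.5, -0.4, 0.3]
grip_width: 0.697
```

```bash
python3 - <<'E'
from h import *
delta((574,69,20),goal(np.pi/2-.038,.436,-.038)); print(readout.observe()["wrist_force"])
s=cams.camera("scene"); crop(s,"f5",270,140,370,230,6)
E
```

```text
now [576.1  69.2  21.2] world delta [-2.1 -0.2 -1.2] -> tool mm [ 1.9  1.4 -0.3] | turn tool deg [-0.4  0.5  0.6]
[-0.5 -0.4  0.3]
```

View pics/f5.png

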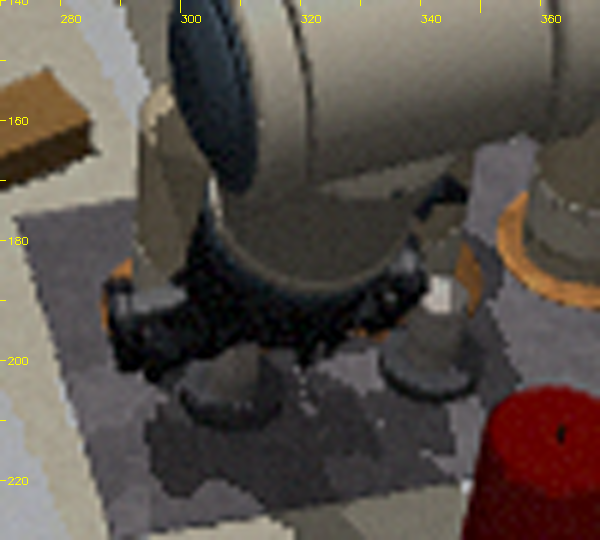

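Call:
{"api": "carry_out", "payload": {"series": [{"dx": 0,"dy": 0.001,"dz": 0,"ax": 0,"ay": 0,"az": 0,"jaw": 0.45},{"dx": 0,"dy": 0,"dz": 0,"ax": 0,"ay": 0,"az": 0,"jaw": 0.55},{"dx": 0,"dy": 0,"dz": 0,"ax": 0,"ay": 0,"az": 0,"jaw": 0.62},{"dx": 0,"dy": 0,"dz": 0,"ax": 0,"ay": 0,"az": 0,"jaw": 0.7},{"dx": 0,"dy": 0,"dz": 0,"ax": 0,"ay": 0,"az": 0,"jaw": 1},{"dx": 0,"dy": 0,"dz": 0,"ax": 0,"ay": 0,"az": 0,"jaw": 1},{"dx": 0,"dy": 0,"dz": 0,"ax": 0,"ay": 0,"az": 0,"jaw": 1}]}}

```text
t: 19.7
ee_pos: [576.1, 69.4, 23.2]
ee_rot: [1.557, 1.149, 3.081]
wrist_force: [-0.5, -0.5, -0.4]
grip_width: 0.271
```

```bash
python3 - <<'E'
from h import *
delta((574+8,69,30),goal(np.pi/2-.038,.436,-.038)); print(readout.observe()["wrist_force"])
s=cams.camera("scene"); crop(s,"f6",270,140,370,230,6)
E
```

```text
now [576.1  69.4  23.2] world delta [ 5.9 -0.4  6.8] -> tool mm [-8.6 -2.6 -0.1] | turn tool deg [-0.4  0.5  0.8]
[-0.5 -0.5 -0.4]
```

View pics/f6.png

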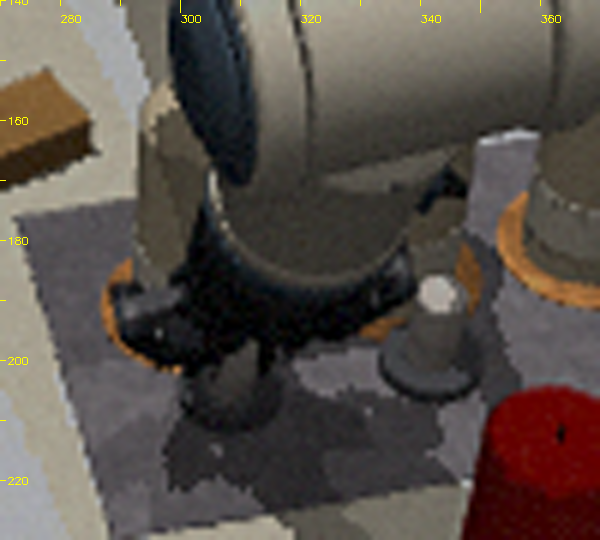

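Call:
{"api": "carry_out", "payload": {"series": [{"dx": -0.011,"dy": 0.004,"dz": 0,"ax": 0,"ay": 0,"az": 0,"jaw": 1},{"dx": -0.018,"dy": 0.0065,"dz": 0,"ax": 0,"ay": 0,"az": 0,"jaw": 1},{"dx": -0.023,"dy": 0.009,"dz": 0,"ax": 0,"ay": 0,"az": 0,"jaw": 1},{"dx": -0.0226,"dy": 0.0106,"dz": 0,"ax": 0,"ay": 0,"az": 0,"jaw": 1},{"dx": -0.0226,"dy": 0.0106,"dz": 0,"ax": 0,"ay": 0,"az": 0,"jaw": 1},{"dx": -0.0226,"dy": 0.0106,"dz": 0,"ax": 0,"ay": 0,"az": 0,"jaw": 1},{"dx": 0,"dy": 0,"dz": 0,"ax": 0,"ay": 0,"az": 0,"jaw": 1}]}}

```text
t: 20.45
ee_pos: [577.7, 68.2, 160.4]
ee_rot: [1.559, 1.146, 3.082]
wrist_force: [0.1, -0.1, -0.9]
grip_width: 0.269
```

```bash
python3 - <<'E'
from h import *
delta((580,65,200),goal(np.pi/2-.038,.436,-.038)); o=readout.observe();print(o["wrist_force"],o["grip_width"])
s=cams.camera("scene"); crop(s,"f7",250,60,410,230,4)
E
```

```text
now [577.7  68.2 160.4] world delta [ 2.3 -3.2 39.6] -> tool mm [-37.1  14.   -2.8] | turn tool deg [-0.4  0.5  0.7]
[ 0.1 -0.1 -0.9] 0.2687469590489595
```

View pics/f7.png

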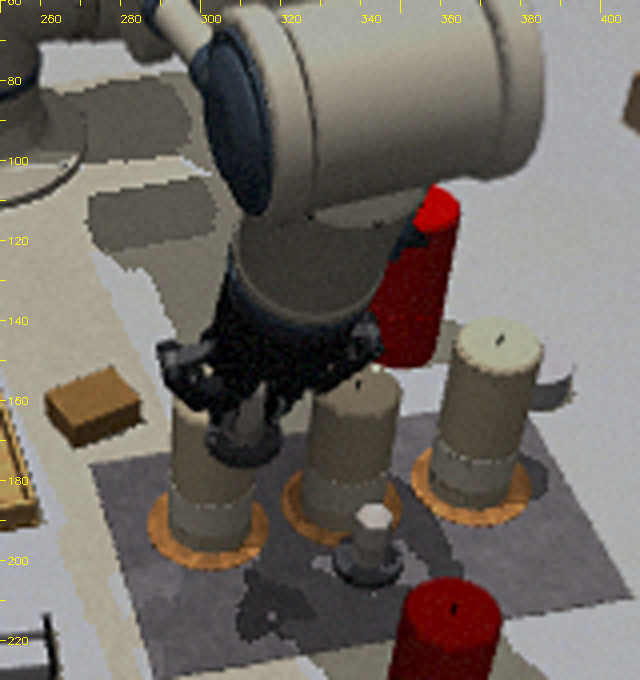

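```bash
python3 - <<'E'
from h import *
G=goal(np.pi/2-.038,.436,-.038)
delta((577,68,190),G)
o,p,R=pose()
for a,b in (((577,68,190),(395,-85,190)),((395,-85,190),(395,-85,60))): print(R.inv().apply(np.subtract(b,a)))
E
```

```text
now [577.3  68.1 158.2] world delta [-0.3 -0.1 31.8] -> tool mm [-28.9  13.5   0. ] | turn tool deg [-0.4  0.5  0.5]
[  71.5  159.1 -161.6]
[118.3 -53.8  -0.6]
```

Call:
{"api": "carry_out", "payload": {"series": [{"dx": -0.02,"dy": 0.009,"dz": 0,"ax": 0,"ay": 0,"az": 0,"jaw": 1},{"dx": -0.015,"dy": 0.007,"dz": 0,"ax": 0,"ay": 0,"az": 0,"jaw": 1},{"dx": 0.009,"dy": 0.02,"dz": -0.02,"ax": 0,"ay": 0,"az": 0,"jaw": 1},{"dx": 0.012,"dy": 0.0265,"dz": -0.027,"ax": 0,"ay": 0,"az": 0,"jaw": 1},{"dx": 0.012,"dy": 0.0265,"dz": -0.027,"ax": 0,"ay": 0,"az": 0,"jaw": 1},{"dx": 0.012,"dy": 0.0265,"dz": -0.027,"ax": 0,"ay": 0,"az": 0,"jaw": 1},{"dx": 0.012,"dy": 0.0265,"dz": -0.027,"ax": 0,"ay": 0,"az": 0,"jaw": 1},{"dx": 0.009,"dy": 0.02,"dz": -0.02,"ax": 0,"ay": 0,"az": 0,"jaw": 1},{"dx": 0.002,"dy": 0.005,"dz": -0.005,"ax": 0,"ay": 0,"az": 0,"jaw": 1},{"dx": 0,"dy": 0,"dz": 0,"ax": 0,"ay": 0,"az": 0,"jaw": 1}]}}

```text
t: 21.5
ee_pos: [396.0, -80.9, 185.8]
ee_rot: [1.559, 1.126, 3.084]
wrist_force: [1.2, -0.1, -1.2]
grip_width: 0.271
```

```bash
python3 - <<'E'
from h import *
delta((395,-85,70),goal(np.pi/2-.038,.424,-.038)); o=readout.observe();print(o["wrist_force"],o["grip_width"],o["joints"])
E
```

```text
now [396.  -80.9 185.8] world delta [  -1.    -4.1 -115.8] -> tool mm [104.9 -49.1  -4.7] | turn tool deg [-0.3  0.5 -1.2]
[ 1.2 -0.1 -1.2] 0.2709582759430927 [-0.2 -0.   1.5 -0.1  2.1 -1.8]
```

Call:
{"api": "carry_out", "payload": {"series": [{"dx": 0.022,"dy": -0.01,"dz": -0.0025,"ax": 0,"ay": 0,"az": -0.6,"jaw": 1},{"dx": 0.025,"dy": -0.0115,"dz": -0.0025,"ax": 0,"ay": 0,"az": -0.6,"jaw": 1},{"dx": 0.025,"dy": -0.0115,"dz": 0,"ax": 0,"ay": 0,"az": 0,"jaw": 1},{"dx": 0.022,"dy": -0.01,"dz": 0,"ax": 0,"ay": 0,"az": 0,"jaw": 1},{"dx": 0.01,"dy": -0.005,"dz": 0,"ax": 0,"ay": 0,"az": 0,"jaw": 1},{"dx": 0,"dy": 0,"dz": 0,"ax": 0,"ay": 0,"az": 0,"jaw": 1},{"dx": 0,"dy": 0,"dz": 0,"ax": 0,"ay": 0,"az": 0,"jaw": 1}]}}

```text
t: 22.2
ee_pos: [400.8, -81.3, 66.0]
ee_rot: [1.551, 1.149, 3.082]
wrist_force: [-0.3, 0.1, -1.3]
grip_width: 0.274
```

```bash
python3 - <<'E'
from h import *
G=goal(np.pi/2-.038,.424,-.038)
delta((395,-85,60),G); delta((395,-85,28),G)
s=cams.camera("scene"); crop(s,"g1",140,80,290,220,5)
E
```

```text
now [400.8 -81.3  66. ] world delta [-5.8 -3.7 -6. ] -> tool mm [ 7.8  2.7 -4. ] | turn tool deg [-0.   0.5  0.1]
now [400.8 -81.3  66. ] world delta [ -5.8  -3.7 -38. ] -> tool mm [ 36.9 -10.4  -4.2] | turn tool deg [-0.   0.5  0.1]
```

View pics/g1.png

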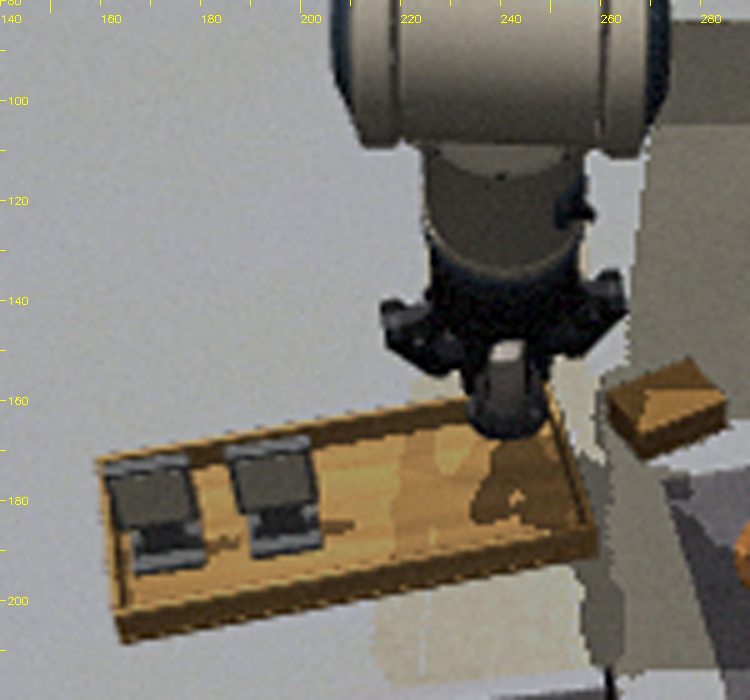

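Call:
{"api": "carry_out", "payload": {"series": [{"dx": 0.006,"dy": 0.002,"dz": -0.004,"ax": 0,"ay": 0.4,"az": 0,"jaw": 1},{"dx": 0.012,"dy": -0.005,"dz": 0,"ax": 0,"ay": 0,"az": 0,"jaw": 1},{"dx": 0.01,"dy": -0.0045,"dz": 0,"ax": 0,"ay": 0,"az": 0,"jaw": 1},{"dx": 0.004,"dy": -0.002,"dz": 0,"ax": 0,"ay": 0,"az": 0,"jaw": 1},{"dx": 0,"dy": 0,"dz": 0,"ax": 0,"ay": 0,"az": 0,"jaw": 1}]}}

```text
t: 22.75
ee_pos: [397.7, -85.8, 32.9]
ee_rot: [1.571, 1.155, 3.103]
wrist_force: [-0.6, -0.5, -1.6]
grip_width: 0.27
```

```bash
python3 - <<'E'
from h import *
G=goal(np.pi/2-.038,.424,-.038)
delta((396,-85,28),G); print(readout.observe()["wrist_force"])
E
```

```text
now [397.7 -85.8  32.9] world delta [-1.7  0.8 -4.9] -> tool mm [ 5.2 -0.4  0.7] | turn tool deg [-0.1  0.   0.5]
[-0.6 -0.5 -1.6]
```

Call:
{"api": "carry_out", "payload": {"series": [{"dx": 0.003,"dy": -0.0013,"dz": 0,"ax": 0,"ay": 0,"az": 0.4,"jaw": 1},{"dx": 0.002,"dy": -0.001,"dz": 0,"ax": 0,"ay": 0,"az": 0,"jaw": 1},{"dx": 0,"dy": 0,"dz": 0,"ax": 0,"ay": 0,"az": 0,"jaw": 1}]}}

```text
t: 23.05
ee_pos: [397.9, -85.9, 28.2]
ee_rot: [1.571, 1.147, 3.103]
wrist_force: [-0.7, -0.9, -1.1]
grip_width: 0.27
```

```bash
python3 - <<'E'
from h import *
G=goal(np.pi/2-.038,.424,-.038)
delta((396,-85,27),G); print(readout.observe()["wrist_force"]); s=cams.camera("scene"); crop(s,"g2",190,110,290,210,6)
E
```

```text
now [397.9 -85.9  28.2] world delta [-1.9  0.9 -1.2] -> tool mm [1.9 1.3 0.9] | turn tool deg [-0.1  0.   0. ]
[-0.7 -0.9 -1.1]
```

View pics/g2.png

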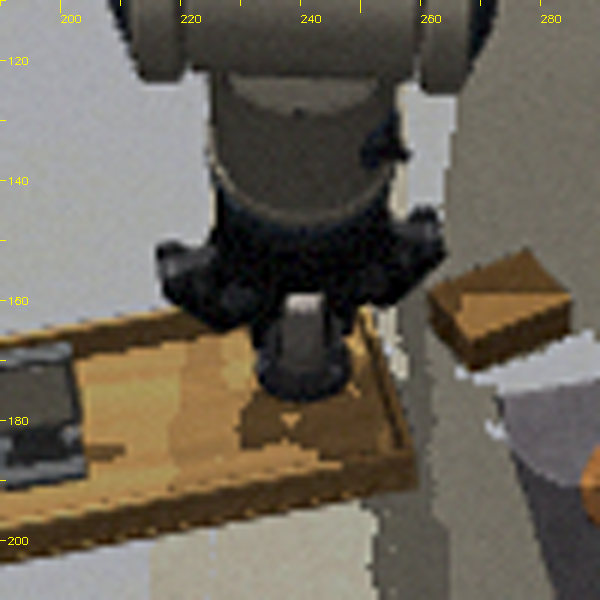

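Call:
{"api": "carry_out", "payload": {"series": [{"dx": 0.001,"dy": -0.0005,"dz": 0,"ax": 0,"ay": 0,"az": 0,"jaw": 1},{"dx": 0,"dy": 0,"dz": 0,"ax": 0,"ay": 0,"az": 0,"jaw": 1}]}}

```text
t: 23.3
ee_pos: [398.2, -86.0, 28.3]
ee_rot: [1.572, 1.147, 3.103]
wrist_force: [-0.4, -0.3, -0.8]
grip_width: 0.271
```

Call:
{"api": "carry_out", "payload": {"series": [{"dx": 0.001,"dy": -0.0005,"dz": 0,"ax": 0,"ay": 0,"az": 0,"jaw": 1},{"dx": 0,"dy": 0,"dz": 0,"ax": 0,"ay": 0,"az": 0,"jaw": 1}]}}

```text
t: 23.5
ee_pos: [398.6, -86.1, 28.1]
ee_rot: [1.572, 1.148, 3.104]
wrist_force: [-0.7, -0.3, -1.2]
grip_width: 0.265
```

Call:
{"api": "carry_out", "payload": {"series": [{"dx": 0.0025,"dy": -0.0016,"dz": 0,"ax": 0,"ay": 0,"az": 0,"jaw": 1},{"dx": 0.001,"dy": -0.0005,"dz": 0,"ax": 0,"ay": 0,"az": 0,"jaw": 1}]}}

```text
t: 23.7
ee_pos: [398.8, -86.2, 28.1]
ee_rot: [1.573, 1.147, 3.104]
wrist_force: [-1.3, 1.1, 1.1]
grip_width: 0.273
```

Call:
{"api": "carry_out", "payload": {"series": [{"dx": 0,"dy": 0,"dz": 0,"ax": 0,"ay": 0,"az": 0,"jaw": 0.7},{"dx": 0,"dy": 0,"dz": 0,"ax": 0,"ay": 0,"az": 0,"jaw": 0.55},{"dx": 0,"dy": 0,"dz": 0,"ax": 0,"ay": 0,"az": 0,"jaw": 0.4},{"dx": 0,"dy": 0,"dz": 0,"ax": 0,"ay": 0,"az": 0,"jaw": 0.3},{"dx": 0,"dy": 0,"dz": 0,"ax": 0,"ay": 0,"az": 0,"jaw": 0.3}]}}

```text
t: 24.2
ee_pos: [399.0, -86.2, 27.2]
ee_rot: [1.574, 1.147, 3.104]
wrist_force: [0.6, -0.3, 0.3]
grip_width: 0.702
```

Call:
{"api": "carry_out", "payload": {"series": [{"dx": -0.018,"dy": 0.0082,"dz": 0,"ax": 0,"ay": 0,"az": 0,"jaw": 0.3},{"dx": -0.023,"dy": 0.0105,"dz": 0,"ax": 0,"ay": 0,"az": 0,"jaw": 0.3},{"dx": -0.027,"dy": 0.0125,"dz": 0,"ax": 0,"ay": 0,"az": 0,"jaw": 0.3},{"dx": -0.032,"dy": 0.015,"dz": 0,"ax": 0,"ay": 0,"az": 0,"jaw": 0.3},{"dx": -0.032,"dy": 0.015,"dz": 0,"ax": 0,"ay": 0,"az": 0,"jaw": 0.3},{"dx": -0.032,"dy": 0.015,"dz": 0,"ax": 0,"ay": 0,"az": 0,"jaw": 0.3},{"dx": 0,"dy": 0,"dz": 0,"ax": 0,"ay": 0,"az": 0,"jaw": 0.3}]}}

```text
t: 24.9
ee_pos: [395.3, -85.6, 212.0]
ee_rot: [1.57, 1.141, 3.101]
wrist_force: [0.2, -0.2, 0.0]
grip_width: 0.703
```

```bash
python3 - <<'E'
from h import *
G=goal(np.pi/2-.038,.436,-.038)
delta((579,166,200),G); s=cams.camera("scene"); cv2.imwrite("pics/g3.png",cv2.resize(s["img"][100:250,140:420],None,fx=2.8,fy=2.8,interpolation=cv2.INTER_CUBIC));t=cams.camera("top"); crop(t,"g4",170,170,305,265,5)
E
```

```text
now [395.3 -85.6 212. ] world delta [183.7 251.6 -12. ] -> tool mm [ -61.3 -162.7  258.7] | turn tool deg [-0.1  0.1  0.4]
```

View pics/g3.png

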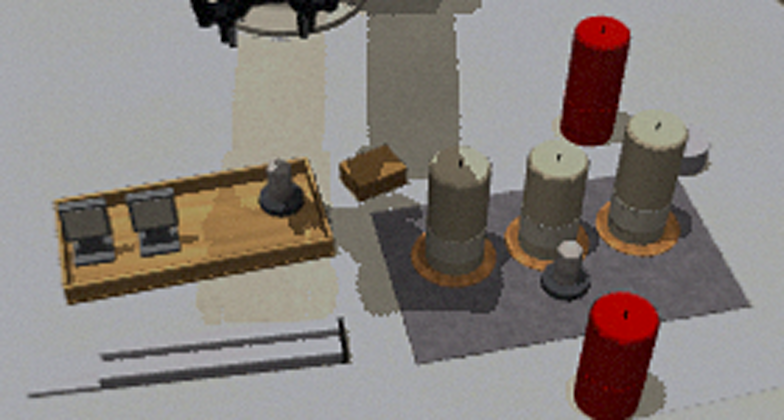

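View pics/g4.png

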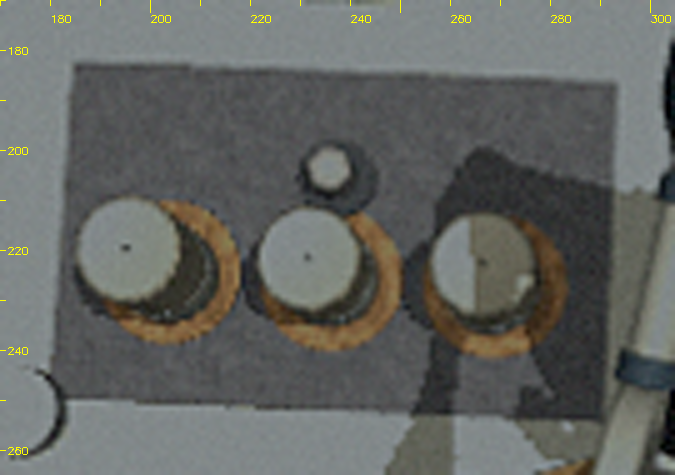

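```bash
python3 - <<'E'
from h import *
s=cams.camera("scene");t=cams.camera("top")
crop(t,"g5",210,130,270,180,8);crop(s,"g6",330,190,400,260,8)
E
```

```text
(no output)
```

View pics/g5.png

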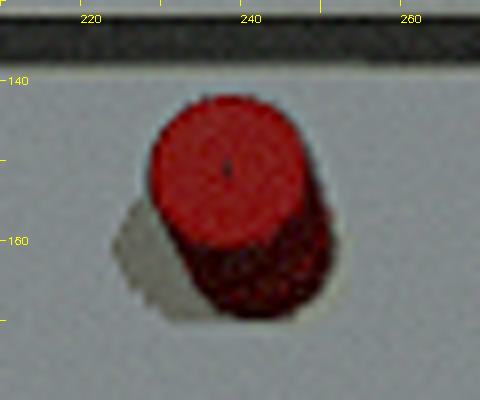

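View pics/g6.png

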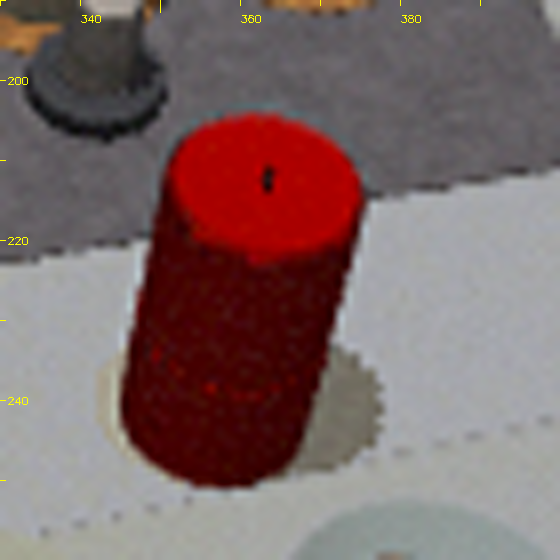

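```bash
python3 - <<'E'
from h import *
s=cams.camera("scene");t=cams.camera("top")
for h in (115,125,135): print(h,back(t,[(238,151)],h),back(s,[(362.5,212.5)],h))
print(back(t,[(241.5,169.5)],0),back(s,[(358,250.5)],0))
E
```

```text
115 [[727.3 153.5 115. ]] [[727.3 152.2 115. ]]
125 [[724.5 152.3 125. ]] [[735.  147.3 125. ]]
135 [[721.7 151.1 135. ]] [[742.6 142.5 135. ]]
[[700.  154.9   0. ]] [[755.2 147.3   0. ]]
```

Call:
{"api": "carry_out", "payload": {"series": [{"dx": -0.008,"dy": -0.02,"dz": 0.032,"ax": 0,"ay": 0,"az": 0,"jaw": 0.3},{"dx": -0.008,"dy": -0.02,"dz": 0.032,"ax": 0,"ay": 0,"az": 0,"jaw": 0.3},{"dx": -0.008,"dy": -0.02,"dz": 0.032,"ax": 0,"ay": 0,"az": 0,"jaw": 0.3},{"dx": -0.008,"dy": -0.02,"dz": 0.032,"ax": 0,"ay": 0,"az": 0,"jaw": 0.3},{"dx": -0.008,"dy": -0.02,"dz": 0.032,"ax": 0,"ay": 0,"az": 0,"jaw": 0.3},{"dx": -0.008,"dy": -0.02,"dz": 0.032,"ax": 0,"ay": 0,"az": 0,"jaw": 0.3},{"dx": -0.008,"dy": -0.02,"dz": 0.032,"ax": 0,"ay": 0,"az": 0,"jaw": 0.3},{"dx": -0.005,"dy": -0.018,"dz": 0.027,"ax": 0,"ay": 0,"az": 0,"jaw": 0.3},{"dx": 0,"dy": 0,"dz": 0,"ax": 0,"ay": 0,"az": 0,"jaw": 0.3},{"dx": 0,"dy": 0,"dz": 0,"ax": 0,"ay": 0,"az": 0,"jaw": 0.3}]}}

```text
t: 26.2
ee_pos: [574.8, 167.8, 175.5]
ee_rot: [1.576, 1.104, 3.103]
wrist_force: [-0.7, -0.3, 1.0]
grip_width: 0.7
```

```bash
python3 - <<'E'
from h import *
G=goal(np.pi/2-.038,.424,-.038)
delta((579,166,120),G); print(readout.observe()["joints"])
E
```

```text
now [574.8 167.8 175.5] world delta [  4.2  -1.8 -55.5] -> tool mm [ 47.7 -28.8  -1.5] | turn tool deg [-0.4  0.  -2.4]
[ 0.2  0.5  0.9  0.1  2.2 -1.3]
```

Call:
{"api": "carry_out", "payload": {"series": [{"dx": 0,"dy": -0.004,"dz": -0.0015,"ax": 0,"ay": 0,"az": -1.2,"jaw": 0.3},{"dx": 0.016,"dy": -0.0075,"dz": 0,"ax": 0,"ay": 0,"az": -1.2,"jaw": 0.3},{"dx": 0.018,"dy": -0.008,"dz": 0,"ax": 0,"ay": 0,"az": 0,"jaw": 0.3},{"dx": 0.015,"dy": -0.007,"dz": 0,"ax": 0,"ay": 0,"az": 0,"jaw": 0.3},{"dx": 0,"dy": 0,"dz": 0,"ax": 0,"ay": 0,"az": 0,"jaw": 0.3},{"dx": 0,"dy": 0,"dz": 0,"ax": 0,"ay": 0,"az": 0,"jaw": 0.3}]}}

```text
t: 26.8
ee_pos: [577.4, 160.2, 119.9]
ee_rot: [1.58, 1.153, 3.101]
wrist_force: [-0.6, -0.3, -0.6]
grip_width: 0.702
```

```bash
python3 - <<'E'
from h import *
G=goal(np.pi/2-.038,.424,-.038)
delta((579,166,68),G); s=cams.camera("scene"); crop(s,"k1",280,70,430,230,4)
E
```

```text
now [577.4 160.2 119.9] world delta [  1.6   5.8 -51.9] -> tool mm [ 46.9 -22.2   6.1] | turn tool deg [-0.7  0.1  0.4]
```

View pics/k1.png

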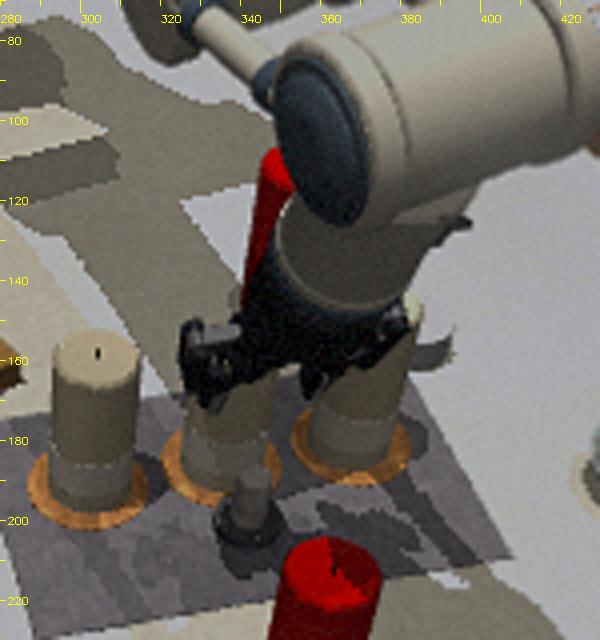

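Call:
{"api": "carry_out", "payload": {"series": [{"dx": 0.01,"dy": -0.005,"dz": 0.005,"ax": -0.6,"ay": 0,"az": 0.3,"jaw": 0.3},{"dx": 0.018,"dy": -0.008,"dz": 0.001,"ax": 0,"ay": 0,"az": 0,"jaw": 0.3},{"dx": 0.017,"dy": -0.008,"dz": 0,"ax": 0,"ay": 0,"az": 0,"jaw": 0.3},{"dx": 0,"dy": 0,"dz": 0,"ax": 0,"ay": 0,"az": 0,"jaw": 0.3},{"dx": 0,"dy": 0,"dz": 0,"ax": 0,"ay": 0,"az": 0,"jaw": 0.3}]}}

```text
t: 27.35
ee_pos: [580.7, 166.9, 72.2]
ee_rot: [1.562, 1.156, 3.095]
wrist_force: [0.5, -0.3, 0.1]
grip_width: 0.702
```

```bash
python3 - <<'E'
from h import *
G=goal(np.pi/2-.038,.424,-.038)
delta((579,166,22),G); s=cams.camera("scene"); crop(s,"k2",290,120,410,230,5); print(readout.observe()["wrist_force"])
E
```

```text
now [580.7 166.9  72.2] world delta [ -1.7  -0.9 -50.2] -> tool mm [ 46.6 -18.7  -1.2] | turn tool deg [0.  0.2 0.5]
[-0.6 -0.2 -0.7]
```

View pics/k2.png

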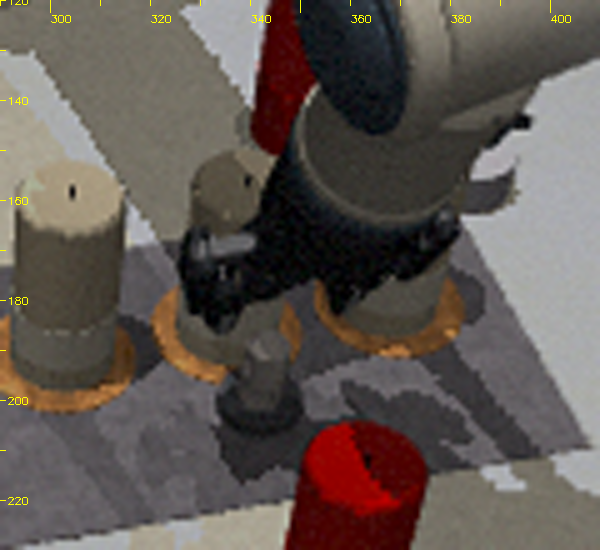

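Call:
{"api": "carry_out", "payload": {"series": [{"dx": 0.015,"dy": -0.006,"dz": -0.001,"ax": 0,"ay": 0,"az": 0.4,"jaw": 0.3},{"dx": 0.016,"dy": -0.0065,"dz": 0,"ax": 0,"ay": 0,"az": 0,"jaw": 0.3},{"dx": 0.013,"dy": -0.0055,"dz": 0,"ax": 0,"ay": 0,"az": 0,"jaw": 0.3},{"dx": 0,"dy": 0,"dz": 0,"ax": 0,"ay": 0,"az": 0,"jaw": 0.3},{"dx": 0,"dy": 0,"dz": 0,"ax": 0,"ay": 0,"az": 0,"jaw": 0.3}]}}

```text
t: 27.9
ee_pos: [579.5, 166.3, 21.5]
ee_rot: [1.561, 1.15, 3.095]
wrist_force: [-0.5, 0.6, 0.1]
grip_width: 0.694
```

```bash
python3 - <<'E'
from h import *
G=goal(np.pi/2-.038,.424,-.038)
delta((579,166,22),G); s=cams.camera("scene"); crop(s,"k3",290,120,410,230,5); print(readout.observe()["wrist_force"])
E
```

```text
now [579.5 166.3  21.5] world delta [-0.5 -0.3  0.5] -> tool mm [-0.2  0.7 -0.3] | turn tool deg [0.1 0.2 0.2]
[ 0.1 -0.7 -1. ]
```

View pics/k3.png

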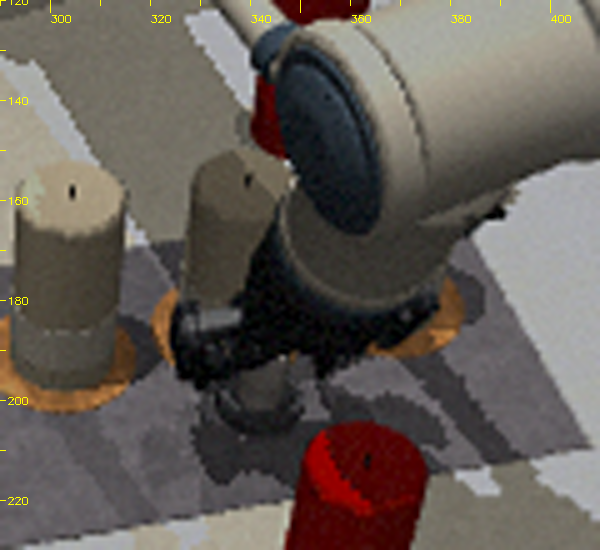

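Call:
{"api": "carry_out", "payload": {"series": [{"dx": 0,"dy": 0,"dz": 0,"ax": 0,"ay": 0,"az": 0,"jaw": 0.45},{"dx": 0,"dy": 0,"dz": 0,"ax": 0,"ay": 0,"az": 0,"jaw": 0.55},{"dx": 0,"dy": 0,"dz": 0,"ax": 0,"ay": 0,"az": 0,"jaw": 0.62},{"dx": 0,"dy": 0,"dz": 0,"ax": 0,"ay": 0,"az": 0,"jaw": 0.7},{"dx": 0,"dy": 0,"dz": 0,"ax": 0,"ay": 0,"az": 0,"jaw": 1},{"dx": 0,"dy": 0,"dz": 0,"ax": 0,"ay": 0,"az": 0,"jaw": 1},{"dx": 0,"dy": 0,"dz": 0,"ax": 0,"ay": 0,"az": 0,"jaw": 1}]}}

```text
t: 28.65
ee_pos: [580.8, 166.4, 23.5]
ee_rot: [1.56, 1.153, 3.093]
wrist_force: [0.9, 0.5, -0.3]
grip_width: 0.273
```

Call:
{"api": "carry_out", "payload": {"series": [{"dx": -0.011,"dy": 0.004,"dz": 0,"ax": 0,"ay": 0,"az": 0,"jaw": 1},{"dx": -0.018,"dy": 0.0065,"dz": 0,"ax": 0,"ay": 0,"az": 0,"jaw": 1},{"dx": -0.023,"dy": 0.009,"dz": 0,"ax": 0,"ay": 0,"az": 0,"jaw": 1},{"dx": -0.0226,"dy": 0.0106,"dz": 0,"ax": 0,"ay": 0,"az": 0,"jaw": 1},{"dx": -0.0226,"dy": 0.0106,"dz": 0,"ax": 0,"ay": 0,"az": 0,"jaw": 1},{"dx": -0.0226,"dy": 0.0106,"dz": 0,"ax": 0,"ay": 0,"az": 0,"jaw": 1},{"dx": -0.027,"dy": 0.0125,"dz": 0,"ax": 0,"ay": 0,"az": 0,"jaw": 1},{"dx": -0.018,"dy": 0.0085,"dz": 0,"ax": 0,"ay": 0,"az": 0,"jaw": 1},{"dx": 0,"dy": 0,"dz": 0,"ax": 0,"ay": 0,"az": 0,"jaw": 1}]}}

```text
t: 29.55
ee_pos: [580.4, 165.1, 214.2]
ee_rot: [1.562, 1.151, 3.095]
wrist_force: [-0.1, -0.3, -2.1]
grip_width: 0.272
```

```bash
python3 - <<'E'
from h import *
G=goal(np.pi/2-.038,.424,-.038)
delta((448,-125,200),G); o=readout.observe();print(o["wrist_force"],o["grip_width"])
s=cams.camera("scene"); crop(s,"k4",250,60,420,230,4)
E
```

```text
now [580.4 165.1 214.2] world delta [-132.4 -290.1  -14.2] -> tool mm [  61.3  105.3 -295. ] | turn tool deg [0.1 0.2 0.3]
[-0.1 -0.3 -2.1] 0.27214167476903045
```

View pics/k4.png

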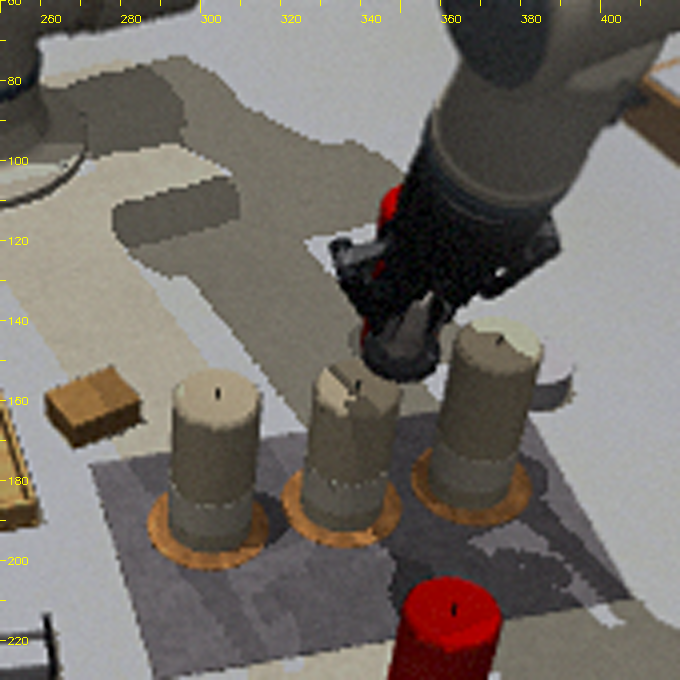

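Call:
{"api": "carry_out", "payload": {"series": [{"dx": 0.0035,"dy": 0.008,"dz": -0.022,"ax": 0,"ay": 0,"az": 0,"jaw": 1},{"dx": 0.006,"dy": 0.014,"dz": -0.037,"ax": 0,"ay": 0,"az": 0,"jaw": 1},{"dx": 0.006,"dy": 0.014,"dz": -0.037,"ax": 0,"ay": 0,"az": 0,"jaw": 1},{"dx": 0.006,"dy": 0.014,"dz": -0.037,"ax": 0,"ay": 0,"az": 0,"jaw": 1},{"dx": 0.006,"dy": 0.014,"dz": -0.037,"ax": 0,"ay": 0,"az": 0,"jaw": 1},{"dx": 0.006,"dy": 0.014,"dz": -0.037,"ax": 0,"ay": 0,"az": 0,"jaw": 1},{"dx": 0.006,"dy": 0.014,"dz": -0.037,"ax": 0,"ay": 0,"az": 0,"jaw": 1},{"dx": 0.004,"dy": 0.01,"dz": -0.026,"ax": 0,"ay": 0,"az": 0,"jaw": 1},{"dx": 0.001,"dy": 0.003,"dz": -0.008,"ax": 0,"ay": 0,"az": 0,"jaw": 1},{"dx": 0,"dy": 0,"dz": 0,"ax": 0,"ay": 0,"az": 0,"jaw": 1}]}}

```text
t: 30.6
ee_pos: [446.8, -116.8, 197.1]
ee_rot: [1.559, 1.128, 3.096]
wrist_force: [0.4, 0.9, -2.0]
grip_width: 0.274
```

```bash
python3 - <<'E'
from h import *
G=goal(np.pi/2-.038,.42,-.038)
delta((449,-125,100),G); o=readout.observe();print(o["wrist_force"],o["grip_width"])
E
```

```text
now [ 446.8 -116.8  197.1] world delta [  2.2  -8.2 -97.1] -> tool mm [ 86.6 -43.9  -8.6] | turn tool deg [ 0.3  0.2 -1.3]
[ 0.4  0.9 -2. ] 0.2740606082082971
```

Call:
{"api": "carry_out", "payload": {"series": [{"dx": 0.015,"dy": -0.008,"dz": -0.004,"ax": 0,"ay": 0,"az": -0.7,"jaw": 1},{"dx": 0.022,"dy": -0.01,"dz": -0.004,"ax": 0,"ay": 0,"az": -0.6,"jaw": 1},{"dx": 0.022,"dy": -0.01,"dz": 0,"ax": 0,"ay": 0,"az": 0,"jaw": 1},{"dx": 0.022,"dy": -0.01,"dz": 0,"ax": 0,"ay": 0,"az": 0,"jaw": 1},{"dx": 0.015,"dy": -0.007,"dz": 0,"ax": 0,"ay": 0,"az": 0,"jaw": 1},{"dx": 0,"dy": 0,"dz": 0,"ax": 0,"ay": 0,"az": 0,"jaw": 1},{"dx": 0,"dy": 0,"dz": 0,"ax": 0,"ay": 0,"az": 0,"jaw": 1}]}}

```text
t: 31.3
ee_pos: [449.8, -116.2, 83.2]
ee_rot: [1.545, 1.148, 3.091]
wrist_force: [0.2, -0.4, -1.2]
grip_width: 0.275
```

```bash
python3 - <<'E'
from h import *
G=goal(np.pi/2-.038,.42,-.038)
delta((449,-125,60),G); delta((449,-125,28.5),G)
s=cams.camera("scene"); crop(s,"k5",140,90,290,220,5)
E
```

```text
now [ 449.8 -116.2   83.2] world delta [ -0.8  -8.8 -23.2] -> tool mm [21.3 -8.9 -9. ] | turn tool deg [ 0.8  0.3 -0.2]
now [ 449.8 -116.2   83.2] world delta [ -0.8  -8.8 -54.7] -> tool mm [ 50.  -21.8  -9.4] | turn tool deg [ 0.8  0.3 -0.2]
```

View pics/k5.png

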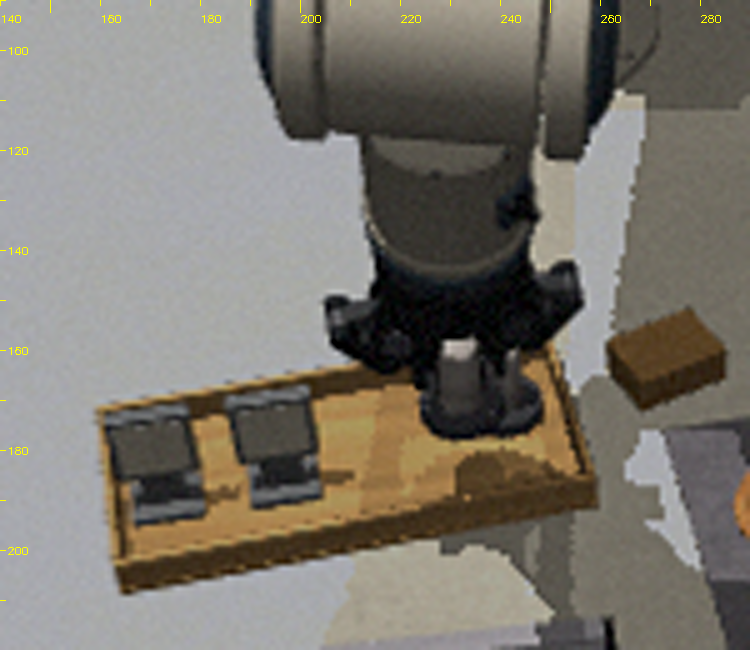

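Call:
{"api": "carry_out", "payload": {"series": [{"dx": 0.004,"dy": -0.002,"dz": -0.007,"ax": 0.6,"ay": 0,"az": 0,"jaw": 1},{"dx": 0.014,"dy": -0.006,"dz": -0.001,"ax": 0,"ay": 0,"az": 0,"jaw": 1},{"dx": 0.014,"dy": -0.006,"dz": 0,"ax": 0,"ay": 0,"az": 0,"jaw": 1},{"dx": 0.011,"dy": -0.005,"dz": 0,"ax": 0,"ay": 0,"az": 0,"jaw": 1},{"dx": 0.003,"dy": -0.001,"dz": 0,"ax": 0,"ay": 0,"az": 0,"jaw": 1},{"dx": 0,"dy": 0,"dz": 0,"ax": 0,"ay": 0,"az": 0,"jaw": 1}]}}

```text
t: 31.95
ee_pos: [450.3, -124.6, 30.3]
ee_rot: [1.558, 1.151, 3.093]
wrist_force: [0.5, -0.5, -1.2]
grip_width: 0.273
```

```bash
python3 - <<'E'
from h import *
G=goal(np.pi/2-.038,.42,-.038)
delta((449,-125,28.5),G); print(readout.observe()["wrist_force"])
s=cams.camera("scene"); crop(s,"k6",180,110,290,210,6)
E
```

```text
now [ 450.3 -124.6   30.3] world delta [-1.3 -0.4 -1.8] -> tool mm [ 2.2  0.4 -0.5] | turn tool deg [0.2 0.3 0. ]
[ 0.5 -0.5 -1.2]
```

View pics/k6.png

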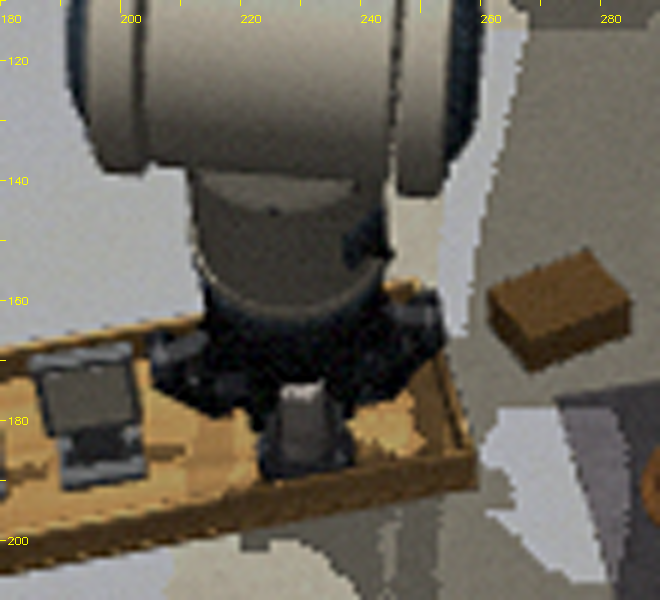

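```bash
python3 - <<'E'
from h import *
s=cams.camera("scene")
print(back(s,[(226,189.5)],8)); print(proj(s,circ(454,-124,8,24,9))); print(proj(s,[(485,-124,5),(490,-124,25),(485,-124,25)]))
E
```

```text
[[ 466. -140.    8.]]
[[232.3 191.4]
 [237.7 188.6]
 [239.  184.1]
 [235.5 180.5]
 [229.3 179.9]
 [223.9 182.6]
 [222.5 187.1]
 [226.  190.8]
 [232.3 191.4]]
[[232.9 193.9]
 [232.6 190.2]
 [232.3 189. ]]
```

Call:
{"api": "carry_out", "payload": {"series": [{"dx": 0.0025,"dy": 0,"dz": 0,"ax": 0,"ay": 0,"az": 0,"jaw": 1},{"dx": 0.001,"dy": -0.0005,"dz": 0,"ax": 0,"ay": 0,"az": 0,"jaw": 1},{"dx": 0,"dy": 0,"dz": 0,"ax": 0,"ay": 0,"az": 0,"jaw": 1}]}}

```text
t: 32.35
ee_pos: [450.5, -124.8, 28.8]
ee_rot: [1.56, 1.155, 3.095]
wrist_force: [-0.9, 0.2, -1.4]
grip_width: 0.271
```

Call:
{"api": "carry_out", "payload": {"series": [{"dx": 0.002,"dy": -0.001,"dz": 0,"ax": 0,"ay": 0,"az": 0,"jaw": 1},{"dx": 0.001,"dy": -0.0005,"dz": 0,"ax": 0,"ay": 0,"az": 0,"jaw": 1}]}}

```text
t: 32.55
ee_pos: [451.0, -124.9, 28.4]
ee_rot: [1.562, 1.156, 3.096]
wrist_force: [-0.8, 0.4, 1.0]
grip_width: 0.27
```

Call:
{"api": "carry_out", "payload": {"series": [{"dx": 0.0025,"dy": -0.0012,"dz": 0,"ax": 0,"ay": 0,"az": 0,"jaw": 1},{"dx": 0.001,"dy": -0.0005,"dz": 0,"ax": 0,"ay": 0,"az": 0,"jaw": 1}]}}

```text
t: 32.75
ee_pos: [451.4, -125.0, 28.4]
ee_rot: [1.564, 1.156, 3.098]
wrist_force: [-1.7, -0.2, -1.0]
grip_width: 0.271
```

Contact (z no longer falls). Release and lift.

Call:
{"api": "carry_out", "payload": {"series": [{"dx": 0,"dy": 0,"dz": 0,"ax": 0,"ay": 0,"az": 0,"jaw": 0.7},{"dx": 0,"dy": 0,"dz": 0,"ax": 0,"ay": 0,"az": 0,"jaw": 0.6},{"dx": 0,"dy": 0,"dz": 0,"ax": 0,"ay": 0,"az": 0,"jaw": 0.5},{"dx": 0,"dy": 0,"dz": 0,"ax": 0,"ay": 0,"az": 0,"jaw": 0.4},{"dx": 0,"dy": 0,"dz": 0,"ax": 0,"ay": 0,"az": 0,"jaw": 0.4}]}}

```text
t: 33.25
ee_pos: [451.9, -125.1, 28.2]
ee_rot: [1.564, 1.158, 3.098]
wrist_force: [-0.0, 0.1, 0.4]
grip_width: 0.597
```

Call:
{"api": "carry_out", "payload": {"series": [{"dx": -0.018,"dy": 0.0082,"dz": 0,"ax": 0,"ay": 0,"az": 0,"jaw": 0.4},{"dx": -0.023,"dy": 0.0105,"dz": 0,"ax": 0,"ay": 0,"az": 0,"jaw": 0.4},{"dx": -0.027,"dy": 0.0125,"dz": 0,"ax": 0,"ay": 0,"az": 0,"jaw": 0.4},{"dx": -0.032,"dy": 0.015,"dz": 0,"ax": 0,"ay": 0,"az": 0,"jaw": 0.4},{"dx": -0.032,"dy": 0.015,"dz": 0,"ax": 0,"ay": 0,"az": 0,"jaw": 0.4},{"dx": -0.032,"dy": 0.015,"dz": 0,"ax": 0,"ay": 0,"az": 0,"jaw": 0.4},{"dx": -0.032,"dy": 0.015,"dz": -0.03,"ax": 0,"ay": 0,"az": 0,"jaw": 0.4},{"dx": 0,"dy": 0,"dz": -0.04,"ax": 0,"ay": 0,"az": 0,"jaw": 0.4},{"dx": 0,"dy": 0,"dz": -0.04,"ax": 0,"ay": 0,"az": 0,"jaw": 0.4},{"dx": 0,"dy": 0,"dz": -0.04,"ax": 0,"ay": 0,"az": 0,"jaw": 0.4},{"dx": 0,"dy": 0,"dz": -0.04,"ax": 0,"ay": 0,"az": 0,"jaw": 0.4},{"dx": 0,"dy": 0,"dz": 0,"ax": 0,"ay": 0,"az": 0,"jaw": 0.4}]}}

```text
t: 34.45
ee_pos: [439.2, -321.2, 250.5]
ee_rot: [1.565, 1.155, 3.104]
wrist_force: [1.0, 0.3, -0.8]
grip_width: 0.601
```

```bash
python3 - <<'E'
from h import *
s=cams.camera("scene"); t=cams.camera("top"); crop(s,"m1",140,110,400,260,3); crop(t,"m2",120,140,420,300,2)
print(readout.observe()["ee_pos"])
Y=(425,-182,0)
for u in []: pass
E
```

```text
[ 439.9 -317.9  251. ]
```

View pics/m1.png

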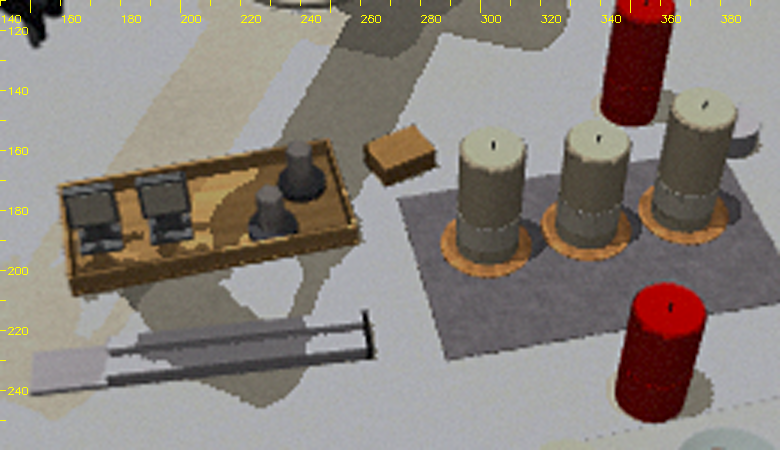

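View pics/m2.png

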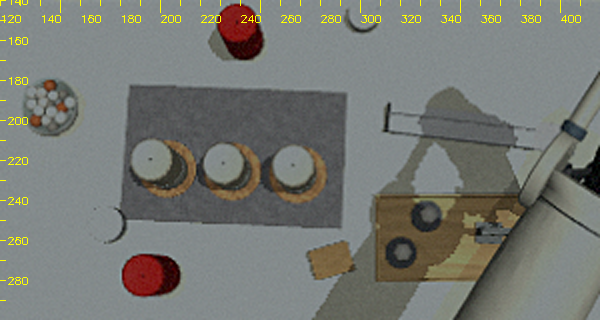

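Call:
{"api": "carry_out", "payload": {"series": [{"dx": -0.03,"dy": 0,"dz": -0.04,"ax": 0,"ay": 0,"az": 0,"jaw": 0.4},{"dx": -0.02,"dy": 0,"dz": -0.04,"ax": 0,"ay": 0,"az": 0,"jaw": 0.4},{"dx": 0,"dy": 0,"dz": -0.04,"ax": 0,"ay": 0,"az": 0,"jaw": 0.4},{"dx": 0,"dy": 0,"dz": 0,"ax": 0,"ay": 0,"az": 0,"jaw": 0.4},{"dx": 0,"dy": 0,"dz": 0,"ax": 0,"ay": 0,"az": 0,"jaw": 0.4}]}}

```text
t: 35.05
ee_pos: [457.4, -433.8, 288.6]
ee_rot: [1.529, 1.141, 3.083]
wrist_force: [-0.5, 0.4, 0.7]
grip_width: 0.597
```

```bash
python3 - <<'E'
from h import *
s=cams.camera("scene"); t=cams.camera("top"); crop(t,"m3",295,175,415,290,5); crop(s,"m5",140,130,280,230,5)
a=cv2.absdiff(t["img"],cv2.imread("pics/top0.png")).max(2); b=cv2.absdiff(s["img"],cv2.imread("pics/scene0.png")).max(2)
cv2.imwrite("pics/m4.png",cv2.resize(np.hstack([a*2,b*2]),(800,300)))
print(readout.observe()["ee_pos"],readout.observe()["t"])
E
```

```text
[ 457.3 -433.3  288.4] 35.15
```

View pics/m3.png

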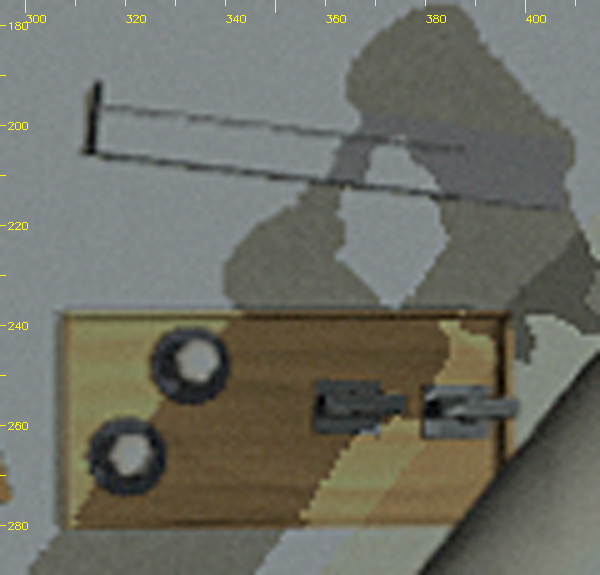

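View pics/m4.png

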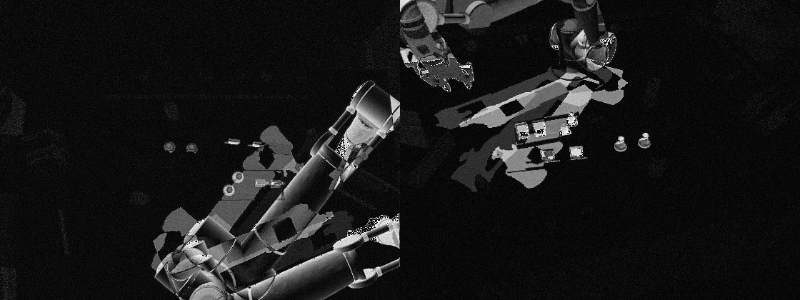

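View pics/m5.png

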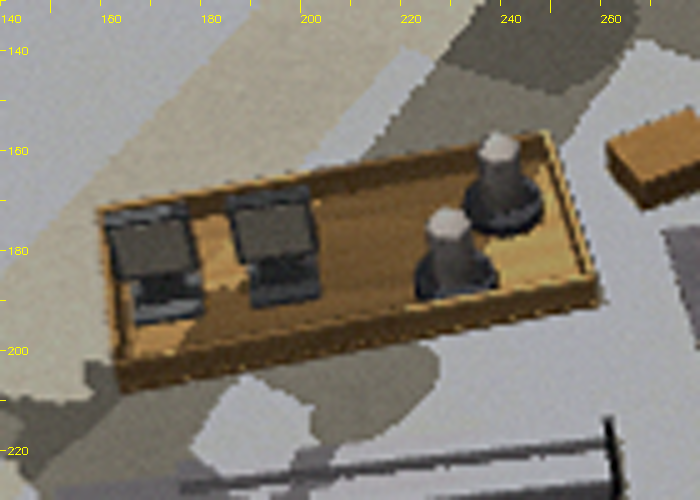

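```bash
python3 - <<'E'
from cell import env
print(env.finish_job())
E
```

```text
the job is handed in; nothing more can be done
None
```

I handed the job in at about t = 35 s. Both ticket holders and both stone points are in the wooden tray, and no verdict was reported.

- **Ticket holders:** I gripped each holder, slid it along the track and out at the open end, and stood it in the tray.
- **Stone points:** two were present, behind the middle and right candles. I picked both from behind with the gripper tilted about 24°, so no candle had to be moved, and set them upright in the tray.

**Last checks:**
- **Tray:** in the top and scene pictures all four items are inside the tray walls, with both stones standing on their feet.
- **Rest of the counter:** the difference against the starting pictures shows no change at the candles or bystanders. Only the moved items, the arm and shadows differ. The tool was about 290 mm up, clear of everything.
- **Forces:** wrist force readings stayed around 2 N or below.

No check failed. The two cameras disagreed by up to about 15 mm on some stone-tip and holder-top positions, so I worked from averages and checked the gripper's alignment in the scene picture before each grasp.

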